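# Load the bench demagnetiser from the parts mug and run it

## Robot

A 6-joint arm with a two-finger parallel gripper is mounted at the origin on the work surface. World frame = base frame: x ahead of the robot, y to its left, z up, the work surface at z = 0. Lengths are in m, angles in rad, forces in N, time in s.
With the tool pointing down it reaches from about 0.25 to 0.775 m from the base axis. Payload 4 kg.
Tool frame: the origin (TCP) lies at the very end of the fingers, on their centre line; the grasp point (between the pads) lies 19 mm behind it (robot.pinch_z is the distance from the TCP to the grasp point, in m); z points along the fingers, y is the line along which they close (so a half turn about z gives the same grasp; the last joint's range is limited). The gripper opens to 94 mm and grips with 3 to 60 N. Pads are 16 mm wide; open, the fingers measure 119 mm over their backs; the gripper's body (75 mm by 177 mm) begins 78 mm behind the grasp point.
Start: joints at [-1.203, 0.087, 1.371, -0, 1.684, -0.103], TCP at [0.249, -0.49, 0.206] pointing down, gripper open.
Joint ranges: [-3.1, 3.1], [-0.76, 2.03], [0.27, 2.55], [-1.08, 4.22], [0.17, 2.65], [-2.57, 2.57]. Speed limits (rad/s): [2.79, 2.79, 3.14, 3.14, 3.14, 3.14].

## Interface

Orientations are given as [roll, pitch, yaw] about the fixed x, y, z axes, in that order (R = Rz(yaw) Ry(pitch) Rx(roll)).
In Python, from bench import robot gives the robot as it stands.
- The arm moves only by the tool arm_command, never from a script. Its argument "targets" is one flat list of numbers, 7 for each row, row after row: the turn, a rotation vector about the tool's x, y, z in degrees, then the shift along the tool's x, y, z in mm, then the closure, from -1 (fully open) to 1 (shut). In form: [ax, ay, az, x, y, z, hand, ax, ay, az, x, y, z, hand, ...]. A call has 1 to 20 rows; each row is the pose to reach, as a shift and turn from the pose commanded when the call began, along the tool's axes at that moment; what a row does not reach only later rows make up. A row lasts 1/10 s, in which the tool goes at most 50 mm and 8.59 degrees, less where a joint would pass 70% of its speed; a pose out of reach is approached as far as the arm can. A call with a gripper value outside its range is refused whole. The fingers move at their own pace and stop on an object; the grip force is fixed at half the most. Time passes only in rows, so rows that repeat a pose let the fingers close. It gives the time, the measured TCP pose, the force, the opening and the grip force at its end, in the units of the state.
- robot.get_obs(): the state, without advancing time (a new reading comes with each control period).
- robot.snapshot(name): name is "scene" or "top" or "wrist"; returns a dict with "color" (400x640x3 uint8, red, green, blue), "range_z" (400x640 float32, m along the optical axis (not along the pixel's ray), 0 where there is no reading), "fx", "fy", "cx", "cy" (pixels), "T" (4x4, takes a point from camera to world coordinates); the wrist camera has in their place "T_tool_cam" (4x4, takes a point from camera to tool coordinates, whose origin is the TCP and whose axes are the flange's). Camera axes: x right, y down, z forward; pixel columns grow to the right and rows downward; lengths in m; the calibration is good to about 2 mm. A picture is of the moment at which its call begins: read the wrist's pose just before it.
- robot.close_job(): hands the job in; it is judged then, once.
The state is a dict: "time": time; "joint_positions": joint angles; "qvel": joint speeds; "joint_torque": joint torques, N m; "tool_pos": TCP position; "ee_rot": TCP orientation; "wrist_force": force on the tool from outside, world axes, zero at the start; "wrist_torque": the same for the moment, N m; "width": finger opening in m; "finger_force": force on a finger pad.
Only numpy, scipy, OpenCV 4.12 (cv2) and the standard library are available. Lean on these libraries where they do the work, as an engineer would, in place of code of your own. Each camera call takes 0.05 s, during which the arm holds its last target. There are 200 camera calls.

## Task

Slide the demagnetiser's cover fully open, tip the blue mug over its well so that all its steel spacers fall in, stand the empty mug upright with its foot wholly on the green mat, and put every spacer lying on the bench into the well too. Once all of that is done, slide the cover fully shut, and only then press the red plunger down to its stop, keep it there for at least half a second and let it come back up. Leave the two cans and the roll of tape where they are.

Things in the scene. Friction and masses are not known exactly. Their poses are not given: they have to be found in the camera images.
- p1_mid (a point): steel hex spacer, 17 mm across the flats (19.6 over corners), 18 mm long, 30 g; point: its centre; z: along its length, x: normal to one flat. May be absent. At the start in the mug
- p2_mid (a point): steel hex spacer, 17 mm across the flats (19.6 over corners), 18 mm long, 30 g; point: its centre; z: along its length, x: normal to one flat. May be absent. At the start in the mug
- p3_mid (a point): steel hex spacer, 17 mm across the flats (19.6 over corners), 18 mm long, 30 g; point: its centre; z: along its length, x: normal to one flat. May be absent. At the start in the mug
- p4_mid (a point): steel hex spacer, 17 mm across the flats (19.6 over corners), 18 mm long, 30 g; point: its centre; z: along its length, x: normal to one flat. May be absent. At the start standing on end on the bench
- p5_mid (a point): steel hex spacer, 17 mm across the flats (19.6 over corners), 18 mm long, 30 g; point: its centre; z: along its length, x: normal to one flat. May be absent. At the start standing on end on the bench
- p6_mid (a point): steel hex spacer, 17 mm across the flats (19.6 over corners), 18 mm long, 30 g; point: its centre; z: along its length, x: normal to one flat. May be absent. At the start standing on end on the bench
- p7_mid (a point): steel hex spacer, 17 mm across the flats (19.6 over corners), 18 mm long, 30 g; point: its centre; z: along its length, x: normal to one flat. May be absent. At the start standing on end on the bench
- p8_mid (a point): steel hex spacer, 17 mm across the flats (19.6 over corners), 18 mm long, 30 g; point: its centre; z: along its length, x: normal to one flat. May be absent. At the start standing on end on the bench
- mug_mid (a point): straight-sided flared blue enamelled mug without handle, 70 mm tall, outside diameter 48 mm at the foot and 68 mm at the rim, wall 3 mm, bottom 4 mm, 0.16 kg empty; point: on its axis half-way up (35 mm above its underside, 58 mm diameter there); z: up its axis to the mouth. It holds 2 or 3 hex spacers, which slide out only when it is tipped well past level (about 110 to 130 degrees from upright)
- mat: fixed round green mat, 100 mm diameter, 3 mm thick; origin: centre of its underside, on the bench
- well (a point): the well of the bench demagnetiser: open-topped, 110 mm (x) by 115 mm (y) inside, 45 mm deep; point: centre of its floor, 10 mm above the bench; the rim is 55 mm above the bench. The fixed white unit is 130 mm (x) by 360 mm (y) by 55 mm tall; the axes are those of the unit: its middle lies 112 mm from the well along +y; walls about 10 mm thick round the well
- cover (a joint): aluminium sliding cover of the well (114 x 128 x 5 mm, its top 61 mm above the bench): 0 = shut over the well, 0.125 m = fully open; slides along the well's +y to open, needs about 2 N and stays where it is left. Starts shut or up to 30 mm open
- cover_knob (a point): the black knob in the middle of the cover, upright, 18 mm diameter, 34 mm tall above the cover; point: on its axis, 28 mm above the cover's underside, 84 mm above the bench; moves with the cover
- plunger (a joint): red spring plunger, pressed downward: 0 = up, 0.014 m = at its stop; about 2.4 N starts it, 8 N brings it to its stop; springs back by itself
- plunger_top (a point): centre of the top of the red plunger head (36 mm diameter), 85 mm above the bench when up; on the unit's deck, 257 mm from the well along the well's +y
- tape_mid (a point): bystander: yellow roll of tape lying flat, 84 mm diameter, 24 mm tall; point: its centre
- can_red_mid (a point): bystander: red spray can, 52 mm diameter, 160 mm tall; point: its centre
- can_blue_mid (a point): bystander: blue spray can, 60 mm diameter, 130 mm tall; point: its centre
Mind the look-alikes: they are no part of the job. What is shaped like the part that bears mug_mid but orange is not meant.

How it is judged:
By the outcome, as a careful person would: the job done as asked, in the order asked, and still so for the second after the job is handed in, with the robot touching nothing.
Of p1, p2, p3 only 2 to 3 are there at a start; the rules pass over those that are not, and their reading is None.
Of p4, p5, p6, p7, p8 only 3 to 5 are there at a start; the rules pass over those that are not, and their reading is None.
At some moment in a run one of p4, p5, p6, p7, p8 may be knocked a few centimetres aside while the robot is not near it.
It also fails if it takes over 208 s, if anything falls off the work surface, if the arm or the gripper's body presses on something with over 40 N, if the wrist force passes 120 N, or if a joint passes its speed limit or range.

## Working session

There is one attempt and no reset: what is moved stays moved. The work goes in short steps, Python scripts to look and compute and a tool call to move; the robot and the scene stay as the last step left them, time stands still between calls to the robot, and variables do not carry over. Pictures are saved under pics/ and viewed, at most 14 in all, crops included, and the job is handed in when it is done.

Besides the shell and the picture viewer there is one more tool, called by a JSON object that holds its "fn" and its "kwargs", one argument or row to a line. arm_command: Moves the arm, as the interface text tells. Its arguments: {"type":"object","properties":{"targets":{"type":"array"}},"required":["targets"]}

```bash
mkdir -p pics; ls
cat > h.py <<'E'
import numpy as np,cv2
from bench import robot
from scipy.spatial.transform import Rotation as Ro
def tool():
    o=robot.get_obs();T=np.eye(4);T[:3,:3]=Ro.from_euler('xyz',o['ee_rot']).as_matrix();T[:3,3]=o['tool_pos'];return T
def snap(n):
    Tt=tool();s=robot.snapshot(n)
    if n=='wrist': s['T']=Tt@s['T_tool_cam']
    np.savez('last_%s.npz'%n,**s)
    return s
def save(s,f,crop=None,k=1):
    c=s['color'][:,:,::-1]
    if crop: c=c[crop[1]:crop[3],crop[0]:crop[2]]
    cv2.imwrite('pics/'+f,cv2.resize(c,None,fx=k,fy=k,interpolation=cv2.INTER_CUBIC))
def onplane(s,u,v,z):
    d=s['T'][:3,:3]@np.array([(u-s['cx'])/s['fx'],(v-s['cy'])/s['fy'],1]);o=s['T'][:3,3]
    return o+d*(z-o[2])/d[2]
def cloud(s):
    v,u=np.mgrid[:400,:640];z=s['range_z']
    P=np.stack([(u-s['cx'])/s['fx']*z,(v-s['cy'])/s['fy']*z,z],-1)
    W=P@s['T'][:3,:3].T+s['T'][:3,3];W[z==0]=np.nan;return W
def rel(p,yaw=None):
    "shift in tool mm to world TCP point p"
    T=tool();return np.round(1e3*T[:3,:3].T@(np.array(p)-T[:3,3]),1)
E
python3 - <<'E'
from h import *
a=snap('top');save(a,'top.png');b=snap('scene');save(b,'scene.png')
print(robot.get_obs());print(a['T'],a['fx'])
E
```

```text
pics
{'time': 0.1, 'joint_positions': array([-1.20310728e+00,  8.78702815e-02,  1.37204845e+00,  2.15834874e-05,
        1.68360246e+00, -1.03085135e-01]), 'qvel': array([ 1.60359357e-05, -1.19120492e-03, -4.04811410e-03, -3.46322077e-04,
       -2.52799143e-04,  1.85924301e-03]), 'joint_torque': array([ 2.10801372e-03, -3.41252267e+01, -3.03301156e+01,  7.20144832e-02,
        3.04532389e-02, -8.57472037e-05]), 'tool_pos': array([ 0.24930476, -0.48971761,  0.20445487]), 'ee_rot': array([-3.13967656e+00, -2.19789197e-04,  4.70776377e-01]), 'wrist_force': array([-0.86643783, -0.02453281,  0.43171632]), 'wrist_torque': array([ 0.00606248,  0.01226437, -0.01018622]), 'finger_force': 0.0, 'width': 0.09365902696705428}
[[ 0.02844784 -0.98592878  0.16472751  0.35325894]
 [-0.9992439  -0.03241816 -0.02146375  0.02054649]
 [ 0.02650189 -0.16399236 -0.98610555  1.21063264]
 [ 0.          0.          0.          1.        ]] 425.0830999272458
```

View pics/top.png

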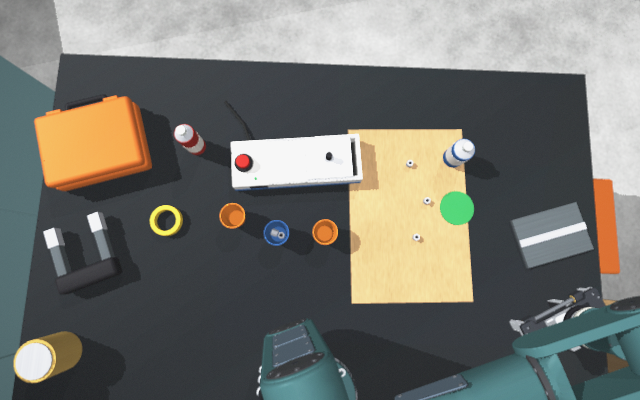

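View pics/scene.png

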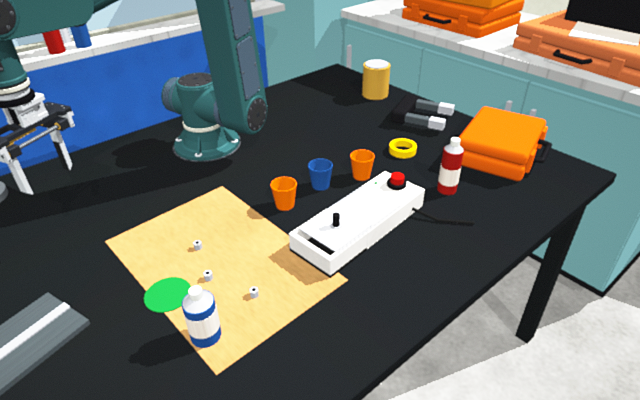

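The top view shows the blue mug at (276,233), with spacers inside. The two orange mugs at (232,215) and (325,232) are look-alikes, since only the blue one fits the description. Spacers stand at (410,163), (428,200) and (417,238). The mat is at (457,208), and the unit has its plunger at (243,162), its knob at (329,156) and the well on the right.

Run:
```python
from h import *
s=dict(np.load('last_top.npz'));W=cloud(s);c=s['color'].astype(int)
hsv=cv2.cvtColor(s['color'],cv2.COLOR_RGB2HSV)
def comp(m,mn,name,z):
    n,l,st,ce=cv2.connectedComponentsWithStats(m.astype(np.uint8))
    for i in range(1,n):
        if st[i,4]>=mn:
            q=W[l==i];print(name,ce[i].round(1),st[i,2:5],'plane',onplane(s,*ce[i],z).round(4),'zmax',np.nanpercentile(q[:,2],95).round(3),'med',np.nanmedian(q,0).round(3), 'xy mid',((np.nanpercentile(q,2,axis=0)+np.nanpercentile(q,98,axis=0))/2).round(3))
H,S,V=hsv[...,0],hsv[...,1],hsv[...,2]
comp((H>45)&(H<80)&(S>120)&(V>100),100,'green',.003)
comp((H>105)&(H<125)&(S>120)&(V>60),80,'blue',.07)
comp(((H<5)|(H>175))&(S>150)&(V>80),60,'red',.085)
z=W[...,2]
comp((z>.012)&(z<.03)&(W[...,1]<0.0),8,'spacer',.018)
comp((z>.09)&(z<.2),20,'tall',.1)
m=(z>.052)&(z<.066)
# unit footprint
u=(V>170)&(S<40)&(z>.045)&(z<.07)
cn=max(cv2.findContours(u.astype(np.uint8),0,2)[0],key=cv2.contourArea)
pts=np.array([onplane(s,*p[0],.057)[:2] for p in cn],np.float32)
r=cv2.minAreaRect(pts);print(r,cv2.boxPoints(r))
k=(z>.075)&(V<70);comp(k,3,'knob',.095)
w=(V<60)&(np.abs(np.mgrid[:400,:640][1]-352)<15)&(np.abs(np.mgrid[:400,:640][0]-157)<25);comp(w,20,'well',.055)
save(s,'mug.png',(200,130,480,260),2.8)
```

```text
green [456.8 207.9] [ 34  33 882] plane [ 0.5177 -0.3897  0.003 ] zmax 0.006 med [ 0.518 -0.39   0.003] xy mid [ 0.518 -0.39   0.002]
blue [275.5 232.1] [ 26  26 429] plane [0.4278 0.1226 0.07  ] zmax 0.071 med [0.433 0.127 0.036] xy mid [0.428 0.126 0.035]
red [191.2 140.6] [ 17  18 106] plane [0.6675 0.3613 0.085 ] zmax 0.128 med [0.658 0.35  0.11 ] xy mid [0.667 0.36  0.108]
red [242.5 160.9] [ 14  14 149] plane [0.6159 0.2193 0.085 ] zmax 0.088 med [0.616 0.219 0.085] xy mid [0.617 0.22  0.081]
spacer [352.9 141.3] [ 4  5 11] plane [ 0.7012 -0.0845  0.018 ] zmax 0.026 med [ 0.702 -0.085  0.018] xy mid [ 0.699 -0.083  0.02 ]
spacer [354.8 153. ] [2 7 9] plane [ 0.6663 -0.0906  0.018 ] zmax 0.026 med [ 0.665 -0.091  0.02 ] xy mid [ 0.665 -0.09   0.019]
spacer [448.5 161. ] [15 15 44] plane [ 0.6519 -0.3634  0.018 ] zmax 0.028 med [ 0.649 -0.359  0.022] xy mid [ 0.656 -0.369  0.021]
spacer [409.7 162.5] [ 7  6 32] plane [ 0.6435 -0.2502  0.018 ] zmax 0.022 med [ 0.644 -0.25   0.018] xy mid [ 0.644 -0.25   0.017]
spacer [355.1 166.6] [ 4 10 17] plane [ 0.6259 -0.0921  0.018 ] zmax 0.
[... 5458 characters left out ...]
 0.585 med [ 0.192 -0.309  0.582] xy mid [ 0.192 -0.309  0.581]
knob [578.4 390. ] [ 13  18 151] plane [ 0.0546 -0.6551  0.095 ] zmax 0.548 med [ 0.169 -0.395  0.523] xy mid [ 0.17  -0.395  0.528]
knob [259.9 395.9] [ 5  9 30] plane [0.0243 0.1397 0.095 ] zmax 0.539 med [0.149 0.095 0.521] xy mid [0.149 0.094 0.513]
knob [454.  391.3] [3 2 3] plane [ 0.0449 -0.3407  0.095 ] zmax 0.59 med [ 0.182 -0.181  0.589] xy mid [ 0.181 -0.181  0.589]
knob [548.  397.8] [3 4 5] plane [ 0.0347 -0.5767  0.095 ] zmax 0.584 med [ 0.174 -0.316  0.582] xy mid [ 0.174 -0.316  0.583]
well [353.  158.5] [ 5 32 70] plane [ 0.6406 -0.0824  0.055 ] zmax 0.013 med [ 0.652 -0.086  0.01 ] xy mid [ 0.652 -0.086  0.009]
```

View pics/mug.png

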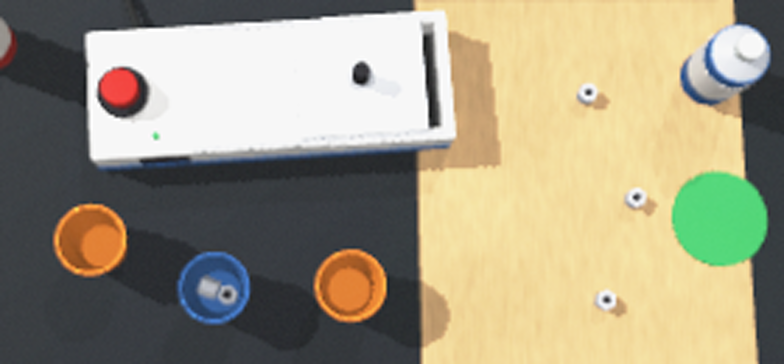

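Run:
```python
from h import *
print(rel([.639,-.013,.17]))
```

```text
[ 563.5 -248.    35.1]
```

{"fn": "arm_command", "kwargs": {
  "targets": [0, 0, 21.3, 563, -248, 35, 0.2, 0, 0, 21.3, 563, -248, 35, 0.2, 0, 0, 21.3, 563, -248, 35, 0.2, 0, 0, 21.3, 563, -248, 35, 0.2, 0, 0, 21.3, 563, -248, 35, 0.2, 0, 0, 21.3, 563, -248, 35, 0.2, 0, 0, 21.3, 563, -248, 35, 0.2, 0, 0, 21.3, 563, -248, 35, 0.2, 0, 0, 21.3, 563, -248, 35, 0.2, 0, 0, 21.3, 563, -248, 35, 0.2, 0, 0, 21.3, 563, -248, 35, 0.2, 0, 0, 21.3, 563, -248, 35, 0.2, 0, 0, 21.3, 563, -248, 35, 0.2, 0, 0, 21.3, 563, -248, 35, 0.2, 0, 0, 21.3, 563, -248, 35, 0.2, 0, 0, 21.3, 563, -248, 35, 0.2]
}}

```text
time: 1.7
tool_pos: [0.638, -0.015, 0.1704]
ee_rot: [3.141, 0.001, 0.098]
wrist_force: [-0.1, -0.1, -0.4]
width: 0.0375
finger_force: 0.0
```

Run:
```python
from h import *
o=robot.get_obs();print(o['joint_positions'].round(3),o['tool_pos'],o['ee_rot'],o['width'])
s=snap('wrist');save(s,'w1.png');print(s['T'],s['fx'])
W=cloud(s);V=s['color'].max(-1);z=W[...,2]
t=snap('top');Wt=cloud(t)
for n,A,C in(('w',W,s),('t',Wt,t)):
    V=C['color'].max(-1);m=(A[...,2]>.075)&(A[...,2]<.1)&(V<90)&(abs(A[...,0]-.639)<.04)&(abs(A[...,1]+.013)<.04)
    print(n,m.sum(),np.nanmedian(A[m],0) if m.any() else '', np.nanmin(A[m],0),np.nanmax(A[m],0))
z=Wt[...,2];m=((z>.012)&(z<.025)&(Wt[...,1]<-.12)&(Wt[...,1]>-.6)).astype(np.uint8)
n,l,st,ce=cv2.connectedComponentsWithStats(m)
for i in range(1,n):
    if st[i,4]>15: print(ce[i],st[i,4],np.nanmedian(Wt[l==i],0))
```

```text
[-1.120e-01  2.930e-01  1.199e+00 -1.000e-03  1.650e+00  1.361e+00] [ 0.63804707 -0.0150446   0.17044348] [3.14102802e+00 6.57398445e-04 9.75998982e-02] 0.037549045871558835
[[ 9.86592368e-02 -9.56006965e-01 -2.76255384e-01  7.18658361e-01]
 [-9.95120891e-01 -9.45368646e-02 -2.82346231e-02 -5.32871470e-03]
 [ 8.76178541e-04  2.77693110e-01 -9.60669438e-01  3.49262661e-01]
 [ 0.00000000e+00  0.00000000e+00  0.00000000e+00  1.00000000e+00]] 346.0585319505772
w 466 [ 0.64361414 -0.01174241  0.09419221] [ 0.63306851 -0.02051772  0.07509599] [ 0.6496513  -0.00347804  0.09639714]
t 26 [ 0.63755746 -0.0115075   0.09323372] [ 0.63203793 -0.01915755  0.08019637] [ 0.64451395 -0.00570919  0.09949749]
[447.2962963  160.51851852] 27 [ 0.650977  -0.3551097  0.0168568]
[409.6875 162.4375] 32 [ 0.64454709 -0.25053117  0.0182741 ]
[426.88888889 199.77777778] 36 [ 0.53558863 -0.29903128  0.01732895]
[521.26760563 223.84507042] 71 [ 0.47562732 -0.57026697  0.01297166]
[526.34158416 242.15346535] 202 [ 0.42511954 -0.58192059  0.01440666]
[416.22857143 236.4       ] 35 [ 0.43193002 -0.26737547  0.01754112]
[530.45454545 261.54545455] 33 [ 0.37179464 -0.59252111  0.01364511]
```

View pics/w1.png

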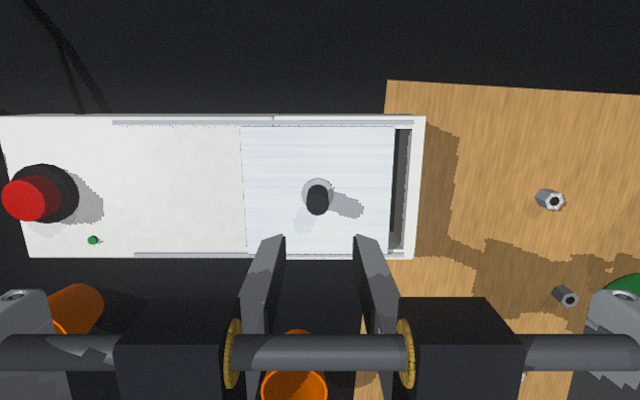

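{"fn": "arm_command", "kwargs": {
  "targets": [0, 0, 0, 2, -3, 50, 0.2, 0, 0, 0, 2, -3, 80, 0.2, 0, 0, 0, 2, -3, 100, 0.2, 0, 0, 0, 2, -3, 100, 0.5, 0, 0, 0, 2, -3, 100, 0.5, 0, 0, 0, 2, -3, 100, 0.5]
}}

```text
time: 2.4
tool_pos: [0.6417, -0.0113, 0.0731]
ee_rot: [3.141, -0.004, 0.098]
wrist_force: [-0.1, -0.6, 0.4]
width: 0.0237
finger_force: 0.0
```

{"fn": "arm_command", "kwargs": {
  "targets": [0, 0, 0, 0, -10, 0, 0.5, 0, 0, 0, 0, -22, 0, 0.5, 0, 0, 0, 0, -34, 0, 0.5, 0, 0, 0, 0, -46, 0, 0.5, 0, 0, 0, 0, -58, 0, 0.5, 0, 0, 0, 0, -70, 0, 0.5, 0, 0, 0, 0, -80, 0, 0.5, 0, 0, 0, 0, -88, 0, 0.5, 0, 0, 0, 0, -94, 0, 0.5, 0, 0, 0, 0, -98, 0, 0.5]
}}

```text
time: 3.4
tool_pos: [0.6306, 0.0875, 0.0703]
ee_rot: [3.142, 0.0, 0.099]
wrist_force: [1.1, -1.9, 1.5]
width: 0.0234
finger_force: 0.8
```

{"fn": "arm_command", "kwargs": {
  "targets": [0, 0, 0, 0, -2, 0, 0.5, 0, 0, 0, 0, -4, 0, 0.5, 0, 0, 0, 0, -5, 0, 0.5, 0, 0, 0, 0, -6, 0, 0.5, 0, 0, 0, 0, -7, 0, 0.5]
}}

```text
time: 3.9
tool_pos: [0.6302, 0.0921, 0.0703]
ee_rot: [3.139, 0.0, 0.098]
wrist_force: [1.2, -6.0, 0.1]
width: 0.0239
finger_force: 3.3
```

{"fn": "arm_command", "kwargs": {
  "targets": [0, 0, 0, 0, -2, 0, 0.5, 0, 0, 0, 0, -2, 0, 0.5]
}}

```text
time: 4.1
tool_pos: [0.6302, 0.0922, 0.0702]
ee_rot: [3.135, 0.0, 0.097]
wrist_force: [1.7, -9.4, 0.5]
width: 0.0236
finger_force: 4.6
```

{"fn": "arm_command", "kwargs": {
  "targets": [0, 0, 0, 0, 5, 0, 0.3, 0, 0, 0, 0, 5, 0, 0.3, 0, 0, 0, 0, 5, -50, 0, 0, 0, 0, 0, 5, -100, 0, 0, 0, 0, -5, 60, -90, 0, 0, 0, 0, -20, 344, -60, 0, 0, 0, 0, -20, 344, -60, 0, 0, 0, 0, -20, 344, -60, 0, 0, 0, 0, -20, 344, -60, 0, 0, 0, 0, -20, 344, -60, 0, 0, 0, 0, -20, 344, -60, 0, 0, 0, 0, -20, 344, -60, 0, 0, 0, 0, -20, 344, -60, 0]
}}

```text
time: 5.4
tool_pos: [0.6437, -0.2483, 0.1296]
ee_rot: [-3.139, 0.001, 0.098]
wrist_force: [-0.1, 0.7, 0.4]
width: 0.047
finger_force: 0.0
```

```bash
cat >> h.py <<'E'
def yawto(p):
    o=robot.get_obs();return o
def spacers(s,lo=.012,hi=.026,ymax=-.12,ymin=-.5,xmin=.3,xmax=.75):
    W=cloud(s);z=W[...,2];m=((z>lo)&(z<hi)&(W[...,1]<ymax)&(W[...,1]>ymin)&(W[...,0]>xmin)&(W[...,0]<xmax)).astype(np.uint8)
    n,l,st,ce=cv2.connectedComponentsWithStats(m);r=[]
    for i in range(1,n):
        if st[i,4]>20:
            q=W[l==i];t=q[q[:,2]>np.nanpercentile(q[:,2],90)-.004]
            r.append((ce[i].round(),st[i,4],((t.min(0)+t.max(0))/2).round(4),(t.max(0)-t.min(0)).round(4)))
    return r
E
python3 - <<'E'
from h import *
o=robot.get_obs();print(o['joint_positions'].round(3),o['tool_pos'],o['ee_rot'],o['width'])
s=snap('wrist');save(s,'w2.png')
for r in spacers(s):print(r,rel(list(r[2][:2])+[.02]))
E
```

```text
[-0.451  0.425  1.108  0.002  1.611  1.022] [ 0.64373043 -0.24828256  0.12957794] [-3.13905889e+00  6.26437653e-04  9.77314608e-02] 0.047028917738820626
(array([451., 170.]), np.int32(418), array([ 0.672 , -0.3635,  0.0232]), array([0.0512, 0.0294, 0.0055])) [ 16.2 118.7 109.9]
(array([322., 195.]), np.int32(348), array([ 0.6444, -0.2488,  0.0173]), array([0.0174, 0.0185, 0.0047])) [  0.2   1.9 110.2]
(array([361., 307.]), np.int32(300), array([ 0.5361, -0.298 ,  0.017 ]), array([0.0186, 0.0173, 0.0052])) [-112.5   40.1  110.1]
(array([318., 391.]), np.int32(249), array([ 0.4315, -0.2667,  0.0166]), array([0.0186, 0.017 , 0.0047])) [-213.5   -1.5  110.2]
```

View pics/w2.png

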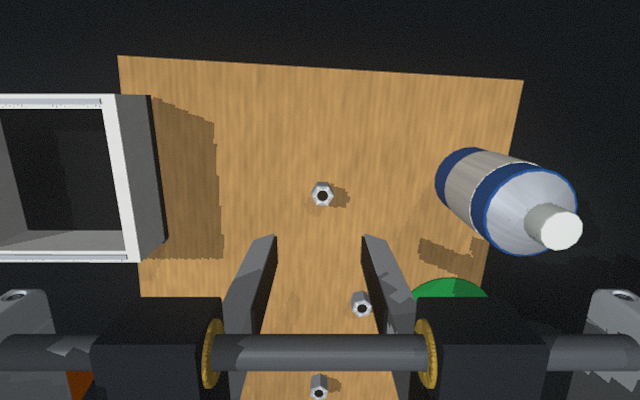

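{"fn": "arm_command", "kwargs": {
  "targets": [0, 0, 0, 0, 2, 40, 0, 0, 0, 0, 0, 2, 80, 0, 0, 0, 0, 0, 2, 105, 0, 0, 0, 0, 0, 2, 120, 0, 0, 0, 0, 0, 2, 126, 0, 0, 0, 0, 0, 2, 126, 0.5, 0, 0, 0, 0, 2, 126, 1, 0, 0, 0, 0, 2, 126, 1, 0, 0, 0, 0, 2, 126, 1, 0, 0, 0, 0, 2, 126, 1]
}}

```text
time: 6.45
tool_pos: [0.6451, -0.2509, 0.0063]
ee_rot: [3.14, -0.003, 0.099]
wrist_force: [0.7, 0.6, 3.7]
width: 0.0173
finger_force: 30.0
```

{"fn": "arm_command", "kwargs": {
  "targets": [0, 0, 0, 0, 0, -50, 1, 0, 0, 0, 0, 0, -100, 1, 0, 0, 0, 6, -50, -110, 1, 0, 0, 0, 12, -100, -110, 1, 0, 0, 0, 16, -150, -110, 1, 0, 0, 0, 19, -200, -110, 1, 0, 0, 0, 19, -213, -110, 1, 0, 0, 0, 19, -213, -80, 1, 0, 0, 0, 19, -213, -50, 1, 0, 0, 0, 19, -213, -46, 1, 0, 0, 0, 19, -213, -46, 1]
}}

```text
time: 7.55
tool_pos: [0.6411, -0.0371, 0.0493]
ee_rot: [-3.141, 0.003, 0.098]
wrist_force: [1.1, 0.2, -1.0]
width: 0.0176
finger_force: 30.0
```

{"fn": "arm_command", "kwargs": {
  "targets": [0, 0, 0, 0, 0, 0, 0.4, 0, 0, 0, 0, 0, 0, 0.4, 0, 0, 0, 0, 0, 0, 0.3, 0, 0, 0, 0, 0, -50, 0, 0, 0, 0, 0, 0, -75, 0, 0, 0, 0, -26, 40, -75, 0, 0, 0, 0, -52, 82, -75, 0, 0, 0, 0, -78, 124, -75, 0, 0, 0, 0, -104, 166, -75, 0, 0, 0, 0, -118, 208, -75, 0, 0, 0, 0, -130, 249, -75, 0, 0, 0, 0, -130, 249, -70, 0, 0, 0, 0, -130, 249, -70, 0]
}}

```text
time: 8.85
tool_pos: [0.5368, -0.2978, 0.1203]
ee_rot: [-3.141, 0.0, 0.097]
wrist_force: [0.0, 0.6, -0.3]
width: 0.0468
finger_force: 0.0
```

Run:
```python
from h import *
s=snap('wrist')
for r in spacers(s):print(r,rel(list(r[2][:2])+[.005]))
t=snap('top')
for r in spacers(t):print(r)
W=cloud(t);m=(abs(W[...,0]-.642)<.05)&(abs(W[...,1]+.036)<.05);print(np.nanpercentile(W[m][:,2],[5,50,95,99]))
```

```text
(array([413.,  55.]), np.int32(337), array([ 0.6613, -0.3626,  0.0234]), array([0.0468, 0.0283, 0.0052])) [117.   77.8 115.4]
(array([321., 199.]), np.int32(368), array([ 0.5359, -0.298 ,  0.0171]), array([0.0186, 0.0181, 0.005 ])) [ -1.4   1.2 115.5]
(array([276., 304.]), np.int32(313), array([ 0.4311, -0.2665,  0.0168]), array([0.0201, 0.0168, 0.0047])) [-102.6  -40.5  115.5]
(array([446., 158.]), np.int32(31), array([ 0.6637, -0.3569,  0.0234]), array([0.0384, 0.0115, 0.0052]))
[0.00639464 0.01006789 0.01498622 0.02885091]
```

{"fn": "arm_command", "kwargs": {
  "targets": [0, 0, 0, -1, 1, 50, 0, 0, 0, 0, -1, 1, 90, 0, 0, 0, 0, -1, 1, 110, 0, 0, 0, 0, -1, 1, 116, 0, 0, 0, 0, -1, 1, 116, 0.5, 0, 0, 0, -1, 1, 116, 1, 0, 0, 0, -1, 1, 116, 1, 0, 0, 0, -1, 1, 116, 1, 0, 0, 0, -1, 1, 116, 1]
}}

```text
time: 9.85
tool_pos: [0.5375, -0.299, 0.0064]
ee_rot: [3.139, -0.003, 0.099]
wrist_force: [-0.1, 0.6, 4.8]
width: 0.0173
finger_force: 30.0
```

{"fn": "arm_command", "kwargs": {
  "targets": [0, 0, 0, 0, 0, -50, 1, 0, 0, 0, 0, 0, -100, 1, 0, 0, 0, 22, -44, -110, 1, 0, 0, 0, 44, -88, -110, 1, 0, 0, 0, 66, -132, -110, 1, 0, 0, 0, 88, -176, -110, 1, 0, 0, 0, 110, -220, -110, 1, 0, 0, 0, 119, -238, -110, 1, 0, 0, 0, 119, -238, -80, 1, 0, 0, 0, 119, -238, -46, 1, 0, 0, 0, 119, -238, -46, 1]
}}

```text
time: 10.95
tool_pos: [0.6271, -0.0487, 0.0446]
ee_rot: [-3.139, 0.011, 0.1]
wrist_force: [-1.3, 0.0, -1.3]
width: 0.0169
finger_force: 30.0
```

{"fn": "arm_command", "kwargs": {
  "targets": [0, 0, 0, 0, 0, 0, 0.4, 0, 0, 0, 0, 0, 0, 0.4, 0, 0, 0, 0, 0, 0, 0.3, 0, 0, 0, 0, 0, -50, 0, 0, 0, 0, 0, 0, -75, 0, 0, 0, 0, -36, 32, -75, 0, 0, 0, 0, -72, 64, -75, 0, 0, 0, 0, -108, 96, -75, 0, 0, 0, 0, -144, 128, -75, 0, 0, 0, 0, -180, 160, -75, 0, 0, 0, 0, -216, 192, -75, 0, 0, 0, 0, -220, 196, -70, 0, 0, 0, 0, -220, 196, -70, 0]
}}

```text
time: 12.25
tool_pos: [0.4312, -0.2677, 0.1215]
ee_rot: [3.141, -0.002, 0.096]
wrist_force: [-0.5, 0.3, -0.4]
width: 0.0468
finger_force: 0.0
```

Run:
```python
from h import *
s=snap('wrist')
for r in spacers(s):print(r,rel(list(r[2][:2])+[.005]))
o=robot.get_obs();print(o['joint_positions'].round(4).tolist(),o['tool_pos'])
```

```text
(array([319., 199.]), np.int32(363), array([ 0.4309, -0.2664,  0.0172]), array([0.0195, 0.017 , 0.0049])) [ -1.3  -0.5 116.4]
[-0.6654, 0.0241, 1.6046, 0.0009, 1.5113, 0.8077] [ 0.4320046  -0.26672895  0.1213935 ]
```

{"fn": "arm_command", "kwargs": {
  "targets": [0, 0, 0, -1, 0, 50, 0, 0, 0, 0, -1, 0, 90, 0, 0, 0, 0, -1, 0, 110, 0, 0, 0, 0, -1, 0, 116, 0, 0, 0, 0, -1, 0, 116, 0.5, 0, 0, 0, -1, 0, 116, 1, 0, 0, 0, -1, 0, 116, 1, 0, 0, 0, -1, 0, 116, 1, 0, 0, 0, -1, 0, 116, 1]
}}

```text
time: 13.2
tool_pos: [0.4318, -0.2673, 0.0061]
ee_rot: [3.139, -0.002, 0.099]
wrist_force: [-1.0, 1.2, 4.4]
width: 0.0166
finger_force: 30.0
```

{"fn": "arm_command", "kwargs": {
  "targets": [0, 0, 0, 0, 0, -50, 1, 0, 0, 0, 0, 0, -100, 1, 0, 0, 0, 36, -32, -110, 1, 0, 0, 0, 72, -64, -110, 1, 0, 0, 0, 108, -96, -110, 1, 0, 0, 0, 144, -128, -110, 1, 0, 0, 0, 180, -160, -110, 1, 0, 0, 0, 216, -192, -110, 1, 0, 0, 0, 241, -214, -110, 1, 0, 0, 0, 241, -214, -80, 1, 0, 0, 0, 241, -214, -46, 1, 0, 0, 0, 241, -214, -46, 1, 0, 0, 0, 241, -214, -46, 0.4, 0, 0, 0, 241, -214, -46, 0.4, 0, 0, 0, 241, -214, -46, 0.3, 0, 0, 0, 241, -214, -96, 0.3, 0, 0, 0, 241, -214, -146, 0.3]
}}

```text
time: 14.9
tool_pos: [0.6483, -0.03, 0.151]
ee_rot: [-3.141, 0.003, 0.099]
wrist_force: [0.8, 0.2, 1.0]
width: 0.0329
finger_force: 0.0
```

Run:
```python
from h import *
o=robot.get_obs();print(o['joint_positions'].round(4).tolist(),o['tool_pos'])
s=snap('wrist');save(s,'w3.png')
t=snap('top')
for r in spacers(t):print(r)
# FK fit: r,z planar, j4=0, tool down
import itertools
D=[([.087870,1.372048,1.683602],.24930476,-.48971761,.20445),([.293,1.199,1.65],.63804,-.01504,.17044),([.425,1.108,1.611],.64373,-.24828,.12958),([.0241,1.6046,1.5113],.432,-.26673,.12139)]
j=o['joint_positions'];D.append((j[[1,2,4]],*o['tool_pos']))
from scipy.optimize import least_squares
def f(p):
    out=[]
    for (a,b,c),x,y,z in D:
        h,x0,L1,L2,e,L3=p
        r=x0+L1*np.sin(a)+L2*np.sin(a+b)+e*np.cos(a+b)+L3*np.sin(a+b+c)
        zz=h+L1*np.cos(a)+L2*np.cos(a+b)-e*np.sin(a+b)+L3*np.cos(a+b+c)
        out+=[r-np.hypot(x,y),zz-z]
    return np.r_[out,.001*(np.array(p)-[.3,0,.4,.4,0,.25])]
q=least_squares(f,[.3,0,.4,.4,0,.25]);print(q.x,q.fun[:10].round(4))
```

```text
[-0.1335, 0.3251, 1.1975, -0.0, 1.6218, 1.3387] [ 0.64828196 -0.0299699   0.15097977]
(array([447., 160.]), np.int32(34), array([ 0.6612, -0.3629,  0.0233]), array([0.0444, 0.0225, 0.0051]))
[0.14804383 0.00429401 0.44703173 0.49869425 0.0995457  0.34529561] [-0.     -0.0001  0.      0.0003 -0.0001 -0.0002  0.      0.      0.
  0.    ]
```

View pics/w3.png

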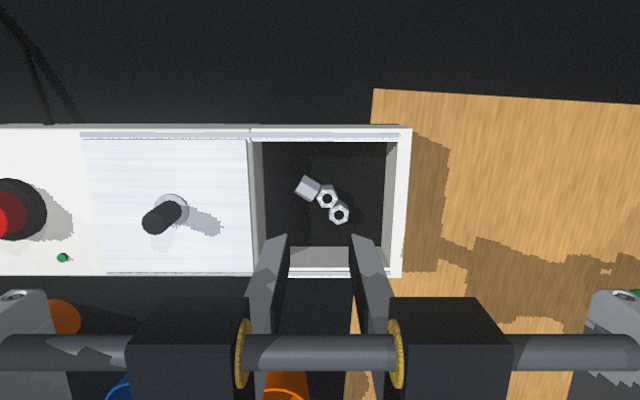

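Run:
```python
from h import *
t=dict(np.load('last_top.npz'));s=t;hsv=cv2.cvtColor(s['color'],cv2.COLOR_RGB2HSV);H,S,V=hsv[...,0],hsv[...,1],hsv[...,2]
W=cloud(s)
for nm,m in(('blue',(H>105)&(H<125)&(S>120)),('orange',(H>5)&(H<20)&(S>150))):
    n,l,st,ce=cv2.connectedComponentsWithStats(m.astype(np.uint8))
    for i in range(1,n):
        if 200<st[i,4]<1500:
            q=W[(l==i)&(W[...,2]>.06)&(W[...,2]<.08)]
            if len(q)<10: continue
            # circle fit on rim
            A=np.c_[2*q[:,:2],np.ones(len(q))];c=np.linalg.lstsq(A,(q[:,:2]**2).sum(1),rcond=None)[0]
            print(nm,ce[i],st[i,4],len(q),c[:2].round(4),'r',np.sqrt(c[2]+c[0]**2+c[1]**2).round(4))
```

```text
blue [275.52790698 232.09302326] 430 124 [0.4282 0.1204] r 0.0314
orange [231.91477273 215.3655303 ] 528 123 [0.4703 0.2401] r 0.0315
```

{"fn": "arm_command", "kwargs": {
  "targets": [0, 0, 0, -50, -30, 0, -1, 0, 8, 0, -90, -60, 0, -1, 0, 16, 0, -130, -90, 0, -1, 0, 24, 0, -170, -120, 0, -1, 0, 30, 0, -210, -150, 10, -1, 0, 30, 0, -252, -172, 23, -1, 0, 30, 0, -252, -172, 23, -1, 0, 30, 0, -252, -172, 23, -1, 0, 30, 0, -252, -172, 23, -1, 0, 30, 0, -252, -172, 23, -1]
}}

```text
time: 16.0
tool_pos: [0.3831, 0.116, 0.1291]
ee_rot: [3.142, -0.526, 0.098]
wrist_force: [-0.2, -0.5, -0.0]
width: 0.0939
finger_force: 0.0
```

```bash
cat > fk.py <<'E'
import numpy as np
from scipy.optimize import least_squares
from scipy.spatial.transform import Rotation as Ro
def fk(q,p):
    h,x0,L1,L2,e,L3=p
    R=lambda ax,a:Ro.from_rotvec(np.array(ax)*a)
    A=R([0,0,1],q[0]);B=A*R([0,1,0],q[1]);C=B*R([0,1,0],q[2]);D=C*R([0,0,1],q[3]);E=D*R([0,1,0],q[4]);F=E*R([0,0,1],q[5])
    return A.apply([x0,0,h])+B.apply([0,0,L1])+C.apply([e,0,L2])+E.apply([0,0,L3]),F
D=[([-1.20310728e+00,8.78702815e-02,1.37204845e+00,2e-05,1.68360246e+00,-.103],[.24930476,-.48971761,.20445]),([-.112,.293,1.199,-.001,1.65,1.361],[.63804,-.01504,.17044]),([-.451,.425,1.108,.002,1.611,1.022],[.64373,-.24828,.12958]),([-.6654,.0241,1.6046,.0009,1.5113,.8077],[.432,-.26673,.12139]),([-0.1335,0.3251,1.1975,-0.0,1.6218,1.3387],[0.64828196,-0.0299699,0.15097977])]
def fit(extra):
    DD=D+extra
    f=lambda p:np.r_[np.concatenate([fk(q,p)[0]-x for q,x in DD]),.0005*(p-np.array([.3,0,.45,.45,.0,.25]))]
    s=least_squares(f,[.3,0,.45,.45,0.0,.25]);return s.x,abs(s.fun[:3*len(DD)]).max()
E
python3 - <<'E'
from h import *;from fk import *
o=robot.get_obs();q=o['joint_positions'];print(q.round(4).tolist(),o['tool_pos'].round(4).tolist(),o['ee_rot'],o['width'])
p,r=fit([(q,o['tool_pos'])]);print(p.round(4),r)
print(fk(q,p)[1].as_matrix().round(2),tool()[:3,:3].round(2))
s=snap('wrist');save(s,'w4.png')
E
```

```text
[0.1954, -0.6787, 2.1878, -0.0547, 1.1093, 1.6796] [0.3831, 0.116, 0.1291] [ 3.14155096 -0.52580572  0.09780969] 0.09385462860752739
[0.1472 0.0078 0.4078 0.5005 0.1369 0.2689] 0.056220688817010436
[[-0.1   0.86  0.5 ]
 [ 1.    0.08  0.05]
 [-0.    0.5  -0.86]] [[ 0.86  0.1   0.5 ]
 [ 0.08 -1.    0.05]
 [ 0.5   0.   -0.86]]
```

View pics/w4.png

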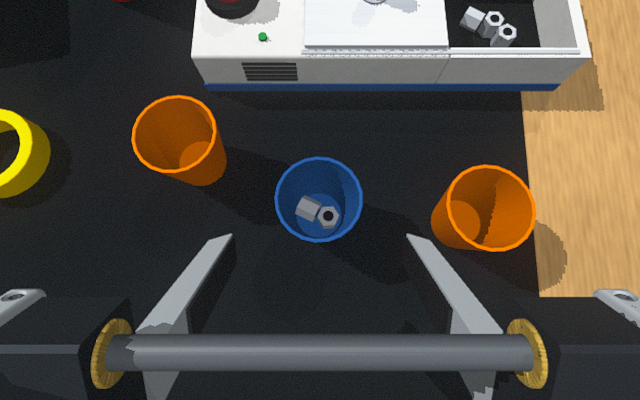

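```bash
python3 - <<'E'
s=open('fk.py').read()
s=s.replace("A.apply([x0,0,h])","A.apply([x0,.0565,h])").replace("return A","F=F*Ro.from_euler('z',-90,degrees=True)\n    return A").replace("*R([0,0,1],q[5])\n    F","*R([0,0,1],q[5])\n    F")
s+='''
E0=[([0.1954,-0.6787,2.1878,-0.0547,1.1093,1.6796],[0.3831,0.116,0.1291])]
lo=np.array([-3.1,-.76,.27,-1.08,.17,-2.57]);hi=np.array([3.1,2.03,2.55,4.22,2.65,2.57])
def ik(P,T,R,starts=40):
    "best of several starts; R Rotation"
    rng=np.random.default_rng(0);best=None
    for i in range(starts):
        q0=rng.uniform(lo,hi);q0[0]=rng.uniform(-1,1)
        f=lambda q:np.r_[fk(q,P)[0]-T,.3*(R.inv()*fk(q,P)[1]).as_rotvec()]
        s=least_squares(f,q0,bounds=(lo,hi))
        if best is None or s.cost<best.cost: best=s
        if s.cost<1e-8: break
    return best.x,best.cost
'''
open('fk.py','w').write(s)
E
python3 - <<'E'
from h import *;from fk import *
p,r=fit(E0);print(p.round(4),r)
o=robot.get_obs();print(fk(o['joint_positions'],p)[1].as_matrix().round(2))
psi=.098
def Rt(b,yaw,roll):  # tool pointing b from down toward azimuth yaw, then roll about tool z
    return Ro.from_euler('ZYX',[yaw,0,np.pi])*Ro.from_euler('y',b)*Ro.from_euler('z',roll)
g=np.array
# grasp poses
for a in (20,30,45):
    a=np.radians(a);R=Rt(a,psi,0);T=g([.428,.1212,.045])+.019*R.as_matrix()[:,2]
    q,c=ik(p,T,R);print('grasp',np.degrees(a).round(),q.round(2),c)
# pour: grasp tilt a, then tool inclination b azimuth az and roll f ; report tip
for a in (0,15,30):
  for az in (-90,-45,0,45,90):
    for b,f in ((90,180),(90,-180),(90,120),(90,-120),(60,180),(75,180),(110,0),(120,0)):
        ar=np.radians(a);m=g([-np.sin(ar),0,-np.cos(ar)]) # mug up in tool frame (tool x = fwd)
        m=Rt(ar,0,0).inv().apply([0,0,1])
        R=Rt(np.radians(b),np.radians(az),np.radians(f));u=R.apply(m);tip=np.degrees(np.arccos(u[2]))
        if not 108<tip<135: continue
        T=g([.640,-.036,.15])-u*.0+.019*R.as_matrix()[:,2]
        q,c=ik(p,T,R,25)
        if c<1e-6: print('pour a',a,'az',az,'b',b,'f',f,'tip',tip.round(),'dir',u.round(2),q.round(2))
E
```

```text
[0.1525 0.001  0.4489 0.4989 0.1007 0.3504] 0.00030889631481076374
[[-0.86 -0.1   0.5 ]
 [-0.08  1.    0.05]
 [-0.5  -0.   -0.87]]
grasp 20.0 [ 0.17 -0.29  2.12 -0.03  0.96 -1.49] 6.278365321143895e-16
grasp 30.0 [ 0.18 -0.4   2.25 -0.06  0.77 -1.46] 7.95319079637321e-22
grasp 45.0 [ 0.21 -0.53  2.44 -0.17  0.46 -1.34] 2.4909009377253e-20
pour a 0 az -45 b 110 f 0 tip 110.0 dir [-0.66  0.66 -0.34] [0.29 0.65 1.93 4.12 1.62 1.08]
pour a 0 az -45 b 120 f 0 tip 120.0 dir [-0.61  0.61 -0.5 ] [0.24 0.78 1.87 4.01 1.8  1.14]
pour a 0 az 0 b 110 f 0 tip 110.0 dir [-0.94 -0.   -0.34] [-0.28  0.54  2.22  2.88  1.55  1.67]
pour a 0 az 0 b 120 f 0 tip 120.0 dir [-0.87 -0.   -0.5 ] [-0.26  0.72  2.12  2.91  1.8   1.65]
pour a 0 az 45 b 110 f 0 tip 110.0 dir [-0.66 -0.66 -0.34] [-0.66  0.68  1.85  1.87  1.79  2.2 ]
pour a 0 az 45 b 120 f 0 tip 120.0 dir [-0.61 -0.61 -0.5 ] [-0.61  0.8   1.8   1.99  1.93  2.14]
pour a 30 az 0 b 90 f 180 tip 120.0 dir [-0.87  0.   -0.5 ] [-0.3   0.14  2.31  2.76  0.91 -1.33]
pour a 30 az 0 b 90 f -180 tip 120.0 dir [-0.87  0.   -0.5 ] [-0.3   0.14  2.31  2.76  0.91 -1.33]
pour a 30 az 45 b 90 f 180 tip 120.0 dir [-0.61 -0.61 -0.5 ] [-0.7   0.42  1.89  1.63  1.51 -0.75]
pour a 30 az 45 b 90 f -180 tip 120.0 dir [-0.61 -0.61 -0.5 ] [-0.7   0.42  1.89  1.63  1.51 -0.75]
pour a 30 az 90 b 90 f 180 tip 120.0 dir [-0.   -0.87 -0.5 ] [-0.6   0.82  1.2   1.28  2.1  -0.53]
pour a 30 az 90 b 90 f -180 tip 120.0 dir [-0.   -0.87 -0.5 ] [-0.6   0.82  1.2   1.28  2.1  -0.53]
```

```bash
sed -i "s/'z',-90/'z',90/" fk.py
cat > path.py <<'E'
from fk import *
P,_=fit(E0)
def Rt(b,az,roll):
    return Ro.from_euler('ZYX',[az,0,180],degrees=True)*Ro.from_euler('y',b,degrees=True)*Ro.from_euler('z',roll,degrees=True)
def ik1(G,R,q0):
    T=np.array(G)+.019*R.as_matrix()[:,2]
    f=lambda q:np.r_[fk(q,P)[0]-T,.3*(R.inv()*fk(q,P)[1]).as_rotvec(),1e-5*(q-q0)]
    s=least_squares(f,np.clip(q0,lo+1e-3,hi-1e-3),bounds=(lo,hi));return s.x,np.linalg.norm(s.fun[:6])
E
python3 - <<'E'
from path import *
qh=np.array(E0[0][0]);print(fk(qh,P)[1].as_matrix().round(2)[:,0])
a=30
qg,e=ik1([.428,.1212,.045],Rt(a,5.6,0),qh);print('grasp',qg.round(2),e)
qu,e=ik1([.45,.0,.2],Rt(a,5.6,0),qg);print('lift',qu.round(2),e)
m=Rt(a,0,0).inv().apply([0,0,1])
for z in (.16,.2):
 for az in (0,20,45,60,-30):
  for sg in (1,-1):
   for b in (80,):
    q=qu.copy();bad=0;tips=[];J=[q]
    # stage: move to well at a, then az+b, then roll
    n=60
    for s in np.linspace(0,1,n):
        bb=a+(b-a)*min(1,2*s);aa=5.6+(az-5.6)*min(1,2*s);f=sg*180*s
        G=np.array([.45,0,.2])+(np.array([.65,-.036,z])-[.45,0,.2])*min(1,2*s)
        R=Rt(bb,aa,f);q,e=ik1(G,R,q);bad=max(bad,e);tips.append(np.degrees(np.arccos(R.apply(m)[2])));J.append(q)
    J=np.array(J);print(z,az,sg,b,'err',bad.round(4),'tips',np.round(tips[::12]+[tips[-1]]),'maxstep',abs(np.diff(J,axis=0)).max().round(2),'end',q.round(2))
E
```

```text
[0.86 0.08 0.5 ]
grasp [ 0.18 -0.4   2.25 -0.06  0.77  1.68] 2.0618310703119735e-10
lift [-0.26 -0.53  2.01  0.19  1.18  1.19] 7.966176073459207e-10
0.16 0 1 80 err 0.0 tips [ nan  30.  65.  91. 105. 110.] maxstep 0.21 end [-0.29 -0.03  2.26  2.58  0.54  2.02]
0.16 0 -1 80 err 0.0836 tips [ nan  30.  65.  91. 105. 110.] maxstep 0.26 end [-0.2  -0.23  2.13  0.95  0.17 -2.57]
0.16 20 1 80 err 0.0 tips [ nan  30.  65.  91. 105. 110.] maxstep 0.08 end [-0.56  0.07  2.15  1.86  0.94  2.46]
0.16 20 -1 80 err 0.1319 tips [ nan  30.  65.  91. 105. 110.] maxstep 0.14 end [-0.22 -0.23  2.07  0.88  0.36 -2.57]
0.16 45 1 80 err 0.0 tips [ nan  30.  65.  91. 105. 110.] maxstep 0.06 end [-0.68  0.31  1.86  1.48  1.39  2.56]
0.16 45 -1 80 err 0.207 tips [ nan  30.  65.  91. 105. 110.] maxstep 0.13 end [-0.35 -0.11  1.82  0.84  0.88 -2.57]
0.16 60 1 80 err 0.0058 tips [ nan  30.  65.  91. 105. 110.] maxstep 0.06 end [-0.68  0.46  1.65  1.35  1.61  2.57]
0.16 60 -1 80 err 0.2472 tips [ nan  30.  65.  91. 105. 110.] maxstep 0.14 end [-0.44  0.14  1.53  0.91  1.33 -2.57]
0.16 -30 1 80 err 0.1427 tips [
[... 702 characters left out ...]
105. 110.] maxstep 0.06 end [-0.68  0.26  1.86  1.51  1.4   2.57]
0.2 45 -1 80 err 0.1956 tips [ nan  30.  65.  91. 105. 110.] maxstep 0.13 end [-0.39 -0.12  1.78  0.88  0.97 -2.57]
0.2 60 1 80 err 0.022 tips [ nan  30.  65.  91. 105. 110.] maxstep 0.06 end [-0.68  0.41  1.66  1.38  1.63  2.57]
0.2 60 -1 80 err 0.2341 tips [ nan  30.  65.  91. 105. 110.] maxstep 0.14 end [-0.48  0.15  1.46  0.96  1.42 -2.57]
0.2 -30 1 80 err 0.1342 tips [ nan  30.  65.  91. 105. 110.] maxstep 3.2 end [0.16 0.03 2.13 4.22 0.75 0.74]
0.2 -30 -1 80 err 0.0902 tips [ nan  30.  65.  91. 105. 110.] maxstep 0.17 end [ 0.03 -0.2   2.02 -1.08  0.46 -0.31]<stdin>:17: RuntimeWarning: invalid value encountered in arccos
```

Run:
```python
from h import *
s=dict(np.load('last_wrist.npz'));hsv=cv2.cvtColor(s['color'],cv2.COLOR_RGB2HSV);H,S,V=hsv[...,0],hsv[...,1],hsv[...,2]
m=((H>100)&(H<130)&(S>110)).astype(np.uint8);m[:130]=0
cn=max(cv2.findContours(m,0,2)[0],key=cv2.contourArea)
pts=np.array([onplane(s,*p[0],.07)[:2] for p in cn],np.float32)
print(cv2.minEnclosingCircle(pts),pts.min(0),pts.max(0))
T=tool();tz=T[:3,2]
for c in ([.4282,.1212],):
    g=np.array([*c,.045])+.019*tz;print(g,rel(g))
```

```text
((0.42708495259284973, 0.12258178740739822), 0.03472825884819031) [0.3937029  0.08844167] [0.4614843  0.15637021]
[0.43767397 0.12212495 0.02855651] [ -2.6  -0.9 114.2]
```

{"fn": "arm_command", "kwargs": {
  "targets": [0, 0, 0, -3, -1.7, 30, -1, 0, 0, 0, -3, -1.7, 60, -1, 0, 0, 0, -3, -1.7, 85, -1, 0, 0, 0, -3, -1.7, 105, -1, 0, 0, 0, -3, -1.7, 114, -1, 0, 0, 0, -3, -1.7, 114, -1, 0, 0, 0, -3, -1.7, 114, 0, 0, 0, 0, -3, -1.7, 114, 1, 0, 0, 0, -3, -1.7, 114, 1, 0, 0, 0, -3, -1.7, 114, 1, 0, 0, 0, -3, -1.7, 114, 1, 0, 0, 0, -3, -1.7, 114, 1]
}}

```text
time: 17.25
tool_pos: [0.4364, 0.1234, 0.0284]
ee_rot: [3.141, -0.526, 0.099]
wrist_force: [-0.6, -2.5, 2.2]
width: 0.0643
finger_force: 29.3
```

{"fn": "arm_command", "kwargs": {
  "targets": [0, 0, 0, 5, 0, -9, 1, 0, 0, 0, 15, 0, -26, 1, 0, 0, 0, 30, 0, -52, 1, 0, 0, 0, 45, 0, -78, 1, 0, 0, 0, 60, 0, -104, 1, 0, 0, 0, 75, 0, -130, 1, 0, 0, 0, 80, 0, -139, 1, 0, 0, 0, 80, 0, -139, 1]
}}

```text
time: 18.05
tool_pos: [0.4357, 0.1238, 0.1892]
ee_rot: [-3.141, -0.526, 0.099]
wrist_force: [0.0, -0.3, -3.0]
width: 0.0639
finger_force: 29.5
```

```bash
cat > plan.py <<'E'
from h import *;from path import *
o=robot.get_obs();q=o['joint_positions'];print(q.round(2),o['tool_pos'].round(4),o['width'],'fk err',np.linalg.norm(fk(q,P)[0]-o['tool_pos']).round(4))
m=Rt(30,0,0).inv().apply([0,0,1]);T0=tool();R0=Ro.from_matrix(T0[:3,:3])
well=np.array([.6418,-.0359])
def plan(wp,q):
    for (b,az,f,G,n) in wp:
        R=Rt(b,az,f);
        qn,e=ik1(G,R,q);u=R.apply(m);d=abs(qn-q).max();q=qn
        p=np.array(G)+.019*R.as_matrix()[:,2]
        print((b,az,f),'tip',np.degrees(np.arccos(min(1,u[2]))).round(),'u',u.round(2),'err',e.round(4),'dq',d.round(2),'q',q.round(2),'CMD',np.degrees((R0.inv()*R).as_rotvec()).round(1).tolist(),np.round(1e3*T0[:3,:3].T@(p-T0[:3,3])).tolist())
    return q
E
python3 - <<'E'
from plan import *
W1=[.60,.0,.20]
b,az,F=98,20,150
u=Rt(b,az,F).apply(m);uh=u[:2];print(u)
E_=np.r_[well-.035*uh/np.linalg.norm(uh),.175];print(E_)
wp=[(30,5.6,0,[.5,.06,.2],0),(30,5.6,0,[.58,.0,.21],0),(30,5.6,0,[E_[0],E_[1],.215],0)]
for s in np.linspace(0,1,13)[1:]:
    wp.append((30+(b-30)*min(1,1.3*s),5.6+(az-5.6)*s,F*s,[E_[0],E_[1],.215+(E_[2]-.215)*s],0))
plan(wp,q)
E
```

```text
[ 0.18 -0.54  2.   -0.05  1.16  1.66] [0.4357 0.1238 0.1892] 0.06387324967972702 fk err 0.0001
[-0.66374345 -0.5076273  -0.54932609]
[ 0.66960134 -0.01463769  0.175     ]
(30, 5.6, 0) tip 0.0 u [-0.  0.  1.] err 0.0 dq 0.25 q [-0.04 -0.39  1.92  0.08  1.09  1.42] CMD [-0.1, -0.1, 0.1] [55.0, 70.0, 39.0]
(30, 5.6, 0) tip 0.0 u [-0.  0.  1.] err 0.0 dq 0.19 q [-0.18 -0.2   1.76  0.15  1.08  1.26] CMD [-0.1, -0.1, 0.1] [124.0, 137.0, 67.0]
(30, 5.6, 0) tip 0.0 u [-0.  0.  1.] err 0.0 dq 0.21 q [-0.17  0.01  1.56  0.15  1.07  1.26] CMD [-0.1, -0.1, 0.1] [202.0, 161.0, 107.0]
(np.float64(37.36666666666667), np.float64(6.8), np.float64(12.5)) tip 10.0 u [-0.12 -0.12  0.98] err 0.0 dq 0.16 q [-0.2  -0.06  1.68  0.24  0.91  1.38] CMD [1.4, 7.1, 11.5] [203.0, 161.0, 109.0]
(np.float64(44.733333333333334), np.float64(8.0), np.float64(25.0)) tip 21.0 u [-0.26 -0.25  0.93] err 0.0 dq 0.15 q [-0.24 -0.11  1.79  0.39  0.75  1.45] CMD [4.5, 14.1, 23.0] [204.0, 160.0, 112.0]
(np.float64(52.1), np.float64(9.2), np.float64(37.5)) tip 32.0 u [-0.39 -0.37  0.84] err 0.0 dq 0.22 q [-0.27 -0.14  1.89  0.6
[... 1155 characters left out ...]
loat64(112.5)) tip 107.0 u [-0.68 -0.68 -0.29] err 0.0 dq 0.21 q [-0.45  0.24  2.17  2.32  1.15  0.9 ] CMD [69.1, 32.3, 92.9] [204.0, 157.0, 121.0]
(98, np.float64(17.6), np.float64(124.99999999999999)) tip 114.0 u [-0.66 -0.64 -0.4 ] err 0.0 dq 0.2 q [-0.46  0.29  2.16  2.32  1.21  1.11] CMD [76.9, 24.9, 102.0] [203.0, 157.0, 123.0]
(98, np.float64(18.799999999999997), np.float64(137.5)) tip 119.0 u [-0.65 -0.58 -0.49] err 0.0 dq 0.23 q [-0.47  0.3   2.15  2.29  1.23  1.33] CMD [82.4, 15.7, 111.6] [201.0, 157.0, 126.0]
(98, np.float64(20.0), np.float64(150.0)) tip 123.0 u [-0.66 -0.51 -0.55] err 0.0 dq 0.23 q [-0.49  0.32  2.14  2.26  1.25  1.56] CMD [87.3, 5.5, 120.8] [199.0, 156.0, 129.0]
```

{"fn": "arm_command", "kwargs": {
  "targets": [0, 0, 0, 15, 18, 10, 1, 0, 0, 0, 35, 45, 25, 1, 0, 0, 0, 60, 75, 40, 1, 0, 0, 0, 90, 104, 53, 1, 0, 0, 0, 124, 137, 67, 1, 0, 0, 0, 155, 147, 83, 1, 0, 0, 0, 185, 156, 98, 1, 0, 0, 0, 202, 161, 107, 1, 0, 0, 0, 202, 161, 107, 1, 0, 0, 0, 202, 161, 107, 1]
}}

```text
time: 19.05
tool_pos: [0.6769, -0.0138, 0.1921]
ee_rot: [-3.14, -0.517, 0.098]
wrist_force: [-0.2, 0.5, -2.6]
width: 0.0643
finger_force: 29.5
```

{"fn": "arm_command", "kwargs": {
  "targets": [1.4, 7.1, 11.5, 1, 0, 2, 1, 1.4, 7.1, 11.5, 1, 0, 2, 1, 4.5, 14.1, 23, 2, -1, 5, 1, 4.5, 14.1, 23, 2, -1, 5, 1, 9.4, 20.4, 34.4, 2, -1, 7, 1, 9.4, 20.4, 34.4, 2, -1, 7, 1, 15.8, 25.9, 45.5, 3, -1, 9, 1, 15.8, 25.9, 45.5, 3, -1, 9, 1, 23.8, 30.3, 56.2, 3, -2, 10, 1, 23.8, 30.3, 56.2, 3, -2, 10, 1, 33.3, 33.4, 66.5, 3, -2, 11, 1, 33.3, 33.4, 66.5, 3, -2, 11, 1, 44.1, 34.9, 76.2, 3, -3, 12, 1, 44.1, 34.9, 76.2, 3, -3, 12, 1, 44.1, 34.9, 76.2, 3, -3, 12, 1]
}}

```text
time: 20.55
tool_pos: [0.6844, -0.0099, 0.1821]
ee_rot: [-1.728, -0.04, -1.321]
wrist_force: [0.2, 0.3, -3.3]
width: 0.0639
finger_force: 29.4
```

Run:
```python
from plan import *
u=R0.apply(m);print('u now',u.round(2),o['wrist_force'].round(1))
b,az,F=98,20,150
E_=np.array([.67,-.0146,.175])
wp=[]
for s in np.linspace(0,1,13)[8:]:
    wp.append((30+(b-30)*min(1,1.3*s),5.6+(az-5.6)*s,F*s,[E_[0],E_[1],.215+(E_[2]-.215)*s],0))
wp.append((98,22,162,E_,0))
plan(wp,q)
```

```text
[-0.42 -0.    2.17  2.04  0.75  0.8 ] [ 0.6844 -0.0099  0.1821] 0.06390603911665024 fk err 0.0004
u now [-0.71 -0.69  0.16] [ 0.2  0.3 -3.3]
(np.float64(88.93333333333334), np.float64(15.2), np.float64(100.0)) tip 94.0 u [-0.71 -0.7  -0.07] err 0.0 dq 0.19 q [-0.44  0.11  2.18  2.22  0.94  0.82] CMD [7.8, -1.8, 12.2] [1.0, -6.0, 3.0]
(np.float64(96.30000000000001), np.float64(16.4), np.float64(112.5)) tip 107.0 u [-0.68 -0.68 -0.29] err 0.0 dq 0.21 q [-0.45  0.24  2.17  2.32  1.15  0.9 ] CMD [14.7, -5.1, 24.6] [1.0, -5.0, 3.0]
(98, np.float64(17.6), np.float64(124.99999999999999)) tip 114.0 u [-0.66 -0.64 -0.4 ] err 0.0 dq 0.2 q [-0.46  0.29  2.16  2.32  1.21  1.11] CMD [15.5, -8.4, 37.0] [0.0, -3.0, 3.0]
(98, np.float64(18.799999999999997), np.float64(137.5)) tip 119.0 u [-0.65 -0.58 -0.49] err 0.0 dq 0.23 q [-0.47  0.3   2.15  2.29  1.23  1.33] CMD [14.3, -11.4, 49.4] [-1.0, 1.0, 4.0]
(98, np.float64(20.0), np.float64(150.0)) tip 123.0 u [-0.66 -0.51 -0.55] err 0.0 dq 0.23 q [-0.49  0.32  2.14  2.26  1.25  1.56] CMD [12.5, -14.2, 61.7] [-1.0, 4.0, 4.0]
(98, 22, 162) tip 126.0 u [-0.68 -0.44 -0.59] err 0.0 dq 0.24 q [-0.5   0.33  2.12  2.21  1.28  1.8 ] CMD [10.0, -17.5, 73.5] [-2.0, 4.0, 4.0]
```

{"fn": "arm_command", "kwargs": {
  "targets": [7.8, -1.8, 12.2, 1, -6, 3, 1, 7.8, -1.8, 12.2, 1, -6, 3, 1, 14.7, -5.1, 24.6, 1, -5, 3, 1, 14.7, -5.1, 24.6, 1, -5, 3, 1, 15.5, -8.4, 37, 0, -3, 3, 1, 15.5, -8.4, 37, 0, -3, 3, 1, 14.3, -11.4, 49.4, -1, 1, 4, 1, 14.3, -11.4, 49.4, -1, 1, 4, 1, 12.5, -14.2, 61.7, -1, 4, 4, 1, 12.5, -14.2, 61.7, -1, 4, 4, 1, 10, -17.5, 73.5, -2, 4, 4, 1, 10, -17.5, 73.5, -2, 4, 4, 1, 10, -17.5, 73.5, -2, 4, 4, 1, 10, -17.5, 73.5, -2, 4, 4, 1, 10, -17.5, 73.5, -2, 4, 4, 1, 10, -17.5, 73.5, -2, 4, 4, 1]
}}

```text
time: 22.15
tool_pos: [0.6896, -0.0074, 0.1825]
ee_rot: [-1.134, 1.22, -0.771]
wrist_force: [-0.3, -0.2, -2.1]
width: 0.0643
finger_force: 29.3
```

Run:
```python
from h import *
s=snap('scene');save(s,'s2.png',(180,120,460,330),2.8);print(robot.get_obs()['wrist_force'])
```

```text
[-0.36049945 -0.24542272 -1.01688479]
```

View pics/s2.png

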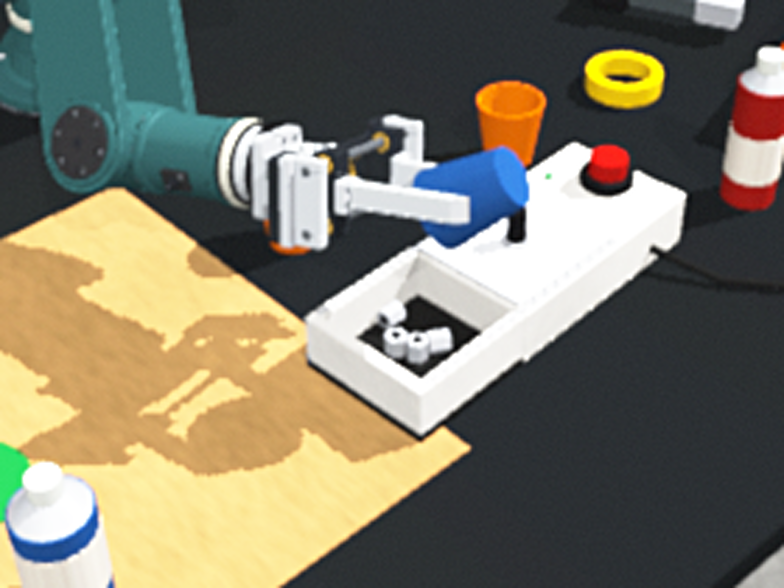

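Run:
```python
from plan import *
print('u now',R0.apply(m).round(2))
plan([(104,22,170,[.67,-.0146,.175],0),(110,22,178,[.67,-.0146,.18],0),(110,22,178,[.65,-.03,.18],0)],q)
```

```text
[-0.5   0.32  2.11  2.21  1.28  1.8 ] [ 0.6896 -0.0074  0.1825] 0.06367085092293605 fk err 0.0006
u now [-0.67 -0.44 -0.6 ]
(104, 22, 170) tip 133.0 u [-0.64 -0.35 -0.69] err 0.0 dq 0.14 q [-0.49  0.43  2.1   2.29  1.41  1.86] CMD [1.5, -5.4, 8.3] [2.0, 1.0, -3.0]
(110, 22, 178) tip 140.0 u [-0.59 -0.26 -0.77] err 0.0 dq 0.13 q [-0.47  0.51  2.07  2.35  1.54  1.95] CMD [2.2, -11.5, 16.2] [-4.0, -1.0, -2.0]
(110, 22, 178) tip 140.0 u [-0.59 -0.26 -0.77] err 0.0 dq 0.06 q [-0.53  0.5   2.1   2.3   1.57  1.95] CMD [2.2, -11.5, 16.2] [-6.0, -8.0, -26.0]
```

{"fn": "arm_command", "kwargs": {
  "targets": [1.5, -5.4, 8.3, 2, 1, -3, 1, 1.5, -5.4, 8.3, 2, 1, -3, 1, 1.5, -5.4, 8.3, 2, 1, 7, 1, 1.5, -5.4, 8.3, 2, 1, -3, 1, 1.5, -5.4, 8.3, 2, 1, 7, 1, 1.5, -5.4, 8.3, 2, 1, -3, 1, 1.5, -5.4, 8.3, 2, 1, -3, 1, 1.5, -5.4, 8.3, 2, 1, -3, 1, 1.5, -5.4, 8.3, 2, 1, -3, 1]
}}

```text
time: 23.1
tool_pos: [0.687, -0.0086, 0.18]
ee_rot: [-0.608, 1.272, -0.246]
wrist_force: [0.2, -0.1, -1.6]
width: 0.0639
finger_force: 29.2
```

Run:
```python
from h import *
s=snap('scene');save(s,'s3a.png',(280,180,400,280),3);a=cv2.imread('pics/s3a.png')
t=snap('top');save(t,'s3b.png',(290,110,410,210),3);b=cv2.imread('pics/s3b.png');cv2.imwrite('pics/s3.png',np.hstack([a,b]))
print(robot.get_obs()['wrist_force'])
```

```text
[-0.43101246  0.05949222 -1.175584  ]
```

View pics/s3.png

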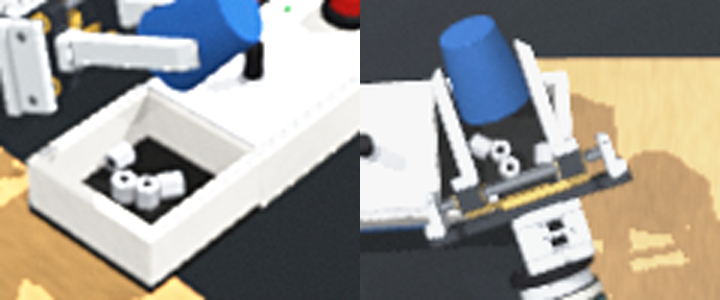

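Run:
```python
from plan import *
b,az,F=98,20,150
S=np.array([.66,-.03,.22]);E_=np.array([.67,-.0146,.185])
wp=[(98,22,162,E_,0)]
for s in np.linspace(0,1,13)[::-1][:9]:
    wp.append((30+(b-30)*min(1,1.3*s),5.6+(az-5.6)*s,F*s,S+(E_-S)*s,0))
plan(wp,q)
```

```text
[-0.49  0.43  2.1   2.28  1.41  1.86] [ 0.6871 -0.0085  0.1799] 0.06434486804356068 fk err 0.0006
(98, 22, 162) tip 126.0 u [-0.68 -0.44 -0.59] err 0.0 dq 0.15 q [-0.5   0.3   2.12  2.2   1.26  1.82] CMD [-1.5, 5.8, -8.0] [-7.0, -1.0, 3.0]
(98, np.float64(20.0), np.float64(150.0)) tip 123.0 u [-0.66 -0.51 -0.55] err 0.0 dq 0.24 q [-0.49  0.29  2.14  2.25  1.24  1.58] CMD [-0.2, 6.3, -20.4] [-7.0, -1.0, 3.0]
(98, np.float64(18.799999999999997), np.float64(137.5)) tip 119.0 u [-0.65 -0.58 -0.49] err 0.0 dq 0.23 q [-0.48  0.28  2.15  2.28  1.22  1.36] CMD [0.1, 6.8, -33.1] [-10.0, -3.0, 2.0]
(98, np.float64(17.6), np.float64(124.99999999999999)) tip 114.0 u [-0.66 -0.64 -0.4 ] err 0.0 dq 0.23 q [-0.47  0.26  2.16  2.3   1.2   1.13] CMD [0.4, 7.5, -45.8] [-13.0, -5.0, 1.0]
(np.float64(96.30000000000001), np.float64(16.4), np.float64(112.5)) tip 107.0 u [-0.68 -0.68 -0.29] err 0.0 dq 0.2 q [-0.46  0.22  2.17  2.3   1.14  0.93] CMD [-0.6, 9.8, -58.4] [-15.0, -6.0, 1.0]
(np.float64(88.93333333333334), np.float64(15.2), np.float64(100.0)) tip 94.0 u [-0.71 -0.7  -0.07] err 0.0 dq 0.2 q [-0.4
[... 221 characters left out ...]
[-0.44 -0.02  2.16  2.01  0.76  0.84] CMD [-13.6, 22.1, -81.6] [-16.0, -9.0, -2.0]
(np.float64(74.2), np.float64(12.8), np.float64(75.0)) tip 69.0 u [-0.67 -0.65  0.36] err 0.0 dq 0.28 q [-0.41 -0.1   2.12  1.73  0.62  0.92] CMD [-22.5, 26.7, -92.3] [-17.0, -11.0, -3.0]
(np.float64(66.83333333333333), np.float64(11.6), np.float64(62.49999999999999)) tip 56.0 u [-0.6  -0.58  0.55] err 0.0 dq 0.38 q [-0.38 -0.15  2.06  1.34  0.54  1.1 ] CMD [-33.0, 29.8, -102.1] [-18.0, -12.0, -5.0]
(np.float64(59.46666666666667), np.float64(10.399999999999999), np.float64(50.0)) tip 44.0 u [-0.5  -0.48  0.72] err 0.0 dq 0.4 q [-0.34 -0.17  1.98  0.94  0.56  1.3 ] CMD [-44.9, 31.2, -110.8] [-19.0, -13.0, -7.0]
```

{"fn": "arm_command", "kwargs": {
  "targets": [-1.5, 5.8, -8, -7, -1, 3, 1, -0.2, 6.3, -20.4, -7, -1, 3, 1, -0.2, 6.3, -20.4, -7, -1, 3, 1, 0.1, 6.8, -33.1, -10, -3, 2, 1, 0.1, 6.8, -33.1, -10, -3, 2, 1, 0.4, 7.5, -45.8, -13, -5, 1, 1, 0.4, 7.5, -45.8, -13, -5, 1, 1, -0.6, 9.8, -58.4, -15, -6, 1, 1, -0.6, 9.8, -58.4, -15, -6, 1, 1, -6.2, 16.4, -70.3, -16, -8, 0, 1, -6.2, 16.4, -70.3, -16, -8, 0, 1, -13.6, 22.1, -81.6, -16, -9, -2, 1, -13.6, 22.1, -81.6, -16, -9, -2, 1, -22.5, 26.7, -92.3, -17, -11, -3, 1, -22.5, 26.7, -92.3, -17, -11, -3, 1, -33, 29.8, -102.1, -18, -12, -5, 1, -33, 29.8, -102.1, -18, -12, -5, 1, -44.9, 31.2, -110.8, -19, -13, -7, 1, -44.9, 31.2, -110.8, -19, -13, -7, 1, -44.9, 31.2, -110.8, -19, -13, -7, 1]
}}

```text
time: 25.2
tool_pos: [0.6806, -0.021, 0.2016]
ee_rot: [-2.225, -0.59, -0.984]
wrist_force: [0.3, 0.5, -1.1]
width: 0.0638
finger_force: 29.5
```

Run:
```python
from plan import *
b,az,F=98,20,150
S=np.array([.66,-.03,.22]);E_=np.array([.67,-.0146,.185]);wp=[]
for s in np.linspace(0,1,13)[::-1][9:]:
    wp.append((30+(b-30)*min(1,1.3*s),5.6+(az-5.6)*s,F*s,S+(E_-S)*s,0))
wp+=[(30,-5,0,[.62,-.12,.2],0),(30,-15,0,[.585,-.21,.2],0),(30,-25,0,[.55,-.30,.19],0),(30,-35,0,[.518,-.39,.17],0)]
plan(wp,q)
```

```text
[-0.34 -0.17  1.98  0.94  0.56  1.3 ] [ 0.6806 -0.021   0.2016] 0.06380052535285881 fk err 0.0003
(np.float64(52.1), np.float64(9.2), np.float64(37.5)) tip 32.0 u [-0.39 -0.37  0.84] err 0.0 dq 0.32 q [-0.3  -0.16  1.89  0.63  0.65  1.4 ] CMD [-6.0, -4.7, -11.6] [-1.0, 4.0, -2.0]
(np.float64(44.733333333333334), np.float64(8.0), np.float64(25.0)) tip 21.0 u [-0.26 -0.25  0.93] err 0.0 dq 0.22 q [-0.27 -0.13  1.79  0.41  0.78  1.41] CMD [-10.7, -10.7, -23.2] [0.0, 5.0, -5.0]
(np.float64(37.36666666666667), np.float64(6.8), np.float64(12.5)) tip 10.0 u [-0.12 -0.12  0.98] err 0.0 dq 0.15 q [-0.24 -0.08  1.69  0.27  0.93  1.34] CMD [-14.1, -17.9, -34.4] [1.0, 6.0, -8.0]
(np.float64(30.0), np.float64(5.6), np.float64(0.0)) tip 0.0 u [-0.  0.  1.] err 0.0 dq 0.16 q [-0.21 -0.02  1.57  0.17  1.09  1.23] CMD [-16.1, -26.1, -45.2] [2.0, 7.0, -12.0]
(30, -5, 0) tip 0.0 u [0. 0. 1.] err 0.0 dq 0.14 q [-0.35 -0.07  1.67  0.15  1.04  1.27] CMD [-22.8, -22.4, -37.5] [36.0, 96.0, -50.0]
(30, -15, 0) tip 0.0 u [ 0. -0.  1.] err 0.0 dq 0.15 q [-0.5  -0.1   1.69  0.14  1.04  1.3 ] CMD [-29.0, -18.9, -30.1] [83.0, 169.0, -94.0]
(30, -25, 0) tip 0.0 u [-0.  0.  1.] err 0.0 dq 0.15 q [-0.64 -0.08  1.7   0.12  1.02  1.33] CMD [-35.0, -15.3, -22.6] [124.0, 250.0, -134.0]
(30, -35, 0) tip 0.0 u [ 0. -0.  1.] err 0.0 dq 0.13 q [-0.77 -0.02  1.68  0.1   0.97  1.37] CMD [-40.7, -11.6, -14.9] [161.0, 336.0, -166.0]
```

{"fn": "arm_command", "kwargs": {
  "targets": [-6, -4.7, -11.6, -1, 4, -2, 1, -6, -4.7, -11.6, -1, 4, -2, 1, -10.7, -10.7, -23.2, 0, 5, -5, 1, -10.7, -10.7, -23.2, 0, 5, -5, 1, -14.1, -17.9, -34.4, 1, 6, -8, 1, -14.1, -17.9, -34.4, 1, 6, -8, 1, -16.1, -26.1, -45.2, 2, 7, -12, 1, -16.1, -26.1, -45.2, 2, 7, -12, 1, -19, -24, -41, 19, 50, -31, 1, -22.8, -22.4, -37.5, 36, 96, -50, 1, -26, -20.5, -34, 60, 132, -72, 1, -29, -18.9, -30.1, 83, 169, -94, 1, -32, -17, -26.5, 104, 210, -114, 1, -35, -15.3, -22.6, 124, 250, -134, 1, -38, -13.5, -19, 143, 293, -150, 1, -40.7, -11.6, -14.9, 161, 336, -166, 1, -40.7, -11.6, -14.9, 161, 336, -166, 1, -40.7, -11.6, -14.9, 161, 336, -166, 1, -40.7, -11.6, -14.9, 161, 336, -166, 1]
}}

```text
time: 27.1
tool_pos: [0.5238, -0.3939, 0.1493]
ee_rot: [-3.138, -0.518, -0.614]
wrist_force: [1.0, 0.2, -1.4]
width: 0.064
finger_force: 29.5
```

Run:
```python
from plan import *
print(R0.apply(m))
plan([(30,-35,0,[.5177,-.3897,.075],0),(30,-35,0,[.5177,-.3897,.051],0)],q)
s=snap('wrist');save(s,'w5.png')
W=cloud(s);z=W[...,2];hsv=cv2.cvtColor(s['color'],cv2.COLOR_RGB2HSV)
mm=(hsv[...,0]>105)&(hsv[...,0]<125)&(hsv[...,1]>110)
q_=W[mm];q_=q_[(abs(q_[:,0]-.518)<.05)&(abs(q_[:,1]+.39)<.05)];print('blue near',len(q_),np.nanpercentile(q_,[1,99],axis=0))
```

```text
[-0.78 -0.02  1.69  0.1   0.97  1.37] [ 0.5238 -0.3939  0.1493] 0.06397476464743738 fk err 0.0002
[ 0.00258718 -0.00565788  0.99998065]
(30, -35, 0) tip 0.0 u [ 0. -0.  1.] err 0.0 dq 0.2 q [-0.77  0.06  1.8   0.12  0.77  1.34] CMD [-0.1, 0.3, -0.2] [-43.0, 0.0, 80.0]
(30, -35, 0) tip 0.0 u [ 0. -0.  1.] err 0.0 dq 0.05 q [-0.77  0.09  1.82  0.12  0.72  1.33] CMD [-0.1, 0.3, -0.2] [-55.0, 0.0, 101.0]
blue near 17992 [[ 0.48629539 -0.41812896  0.1242396 ]
 [ 0.54838783 -0.35601602  0.19274427]]
```

View pics/w5.png

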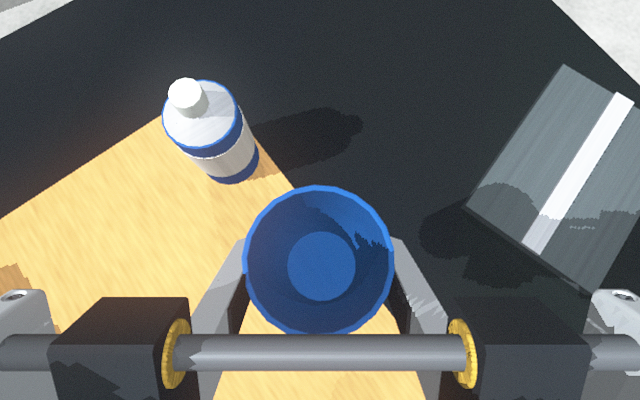

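Run:
```python
from plan import *
s=dict(np.load('last_wrist.npz'))
W=cloud(s);hsv=cv2.cvtColor(s['color'],cv2.COLOR_RGB2HSV)
mm=((hsv[...,0]>100)&(hsv[...,0]<130)&(hsv[...,1]>90)).astype(np.uint8);mm[:180]=0
cn=max(cv2.findContours(mm,0,1)[0],key=cv2.contourArea)[:,0]
cn=cn[(cn[:,1]<325)]
h=cv2.convexHull(cn)[:,0];p=np.array([onplane(s,*c,.192) for c in h])
A=np.c_[2*p[:,:2],np.ones(len(p))];c=np.linalg.lstsq(A,(p[:,:2]**2).sum(1),rcond=None)[0];print('rim centre',c[:2],np.sqrt(c[2]+c[0]**2+c[1]**2))
# top rim plane tilt
Q=np.array([np.nanmax(W[max(0,y-3):y+4,max(0,x-3):x+4][...,2]) if 1 else 0 for x,y in h]);B=np.c_[p[:,:2]-c[:2],np.ones(len(p))];print('rim plane',np.linalg.lstsq(B,Q,rcond=None)[0])
T0=tool();print('G',T0[:3,3]-.019*T0[:3,2])
```

```text
[-0.78 -0.02  1.69  0.1   0.97  1.37] [ 0.5241 -0.3938  0.1499] 0.06412327936747807 fk err 0.0002
rim centre [ 0.51751072 -0.38762728] 0.033377240712912724
rim plane [-0.01398556 -0.01523351  0.19279236]
G [ 0.51638352 -0.38846361  0.16643845]
```

{"fn": "arm_command", "kwargs": {
  "targets": [0, 0, 0, -15, 0, 26, 1, 0, 0, 0, -30, 0, 52, 1, 0, 0, 0, -43, 0, 76, 1, 0, 0, 0, -52, 0, 91, 1, 0, 0, 0, -56, 0, 98, 1, 0, 0, 0, -57.5, 0, 100, 1, 0, 0, 0, -57.5, 0, 100, 1]
}}

```text
time: 27.85
tool_pos: [0.5242, -0.395, 0.0358]
ee_rot: [-3.141, -0.521, -0.613]
wrist_force: [-0.1, 0.2, -1.1]
width: 0.0636
finger_force: 29.5
```

{"fn": "arm_command", "kwargs": {
  "targets": [0, 0, 0, -0.5, 0, 0.9, 1, 0, 0, 0, -1, 0, 1.7, 1, 0, 0, 0, -1, 0, 1.7, 1]
}}

```text
time: 28.15
tool_pos: [0.5237, -0.3955, 0.0337]
ee_rot: [-3.141, -0.521, -0.614]
wrist_force: [-0.4, -0.4, -1.0]
width: 0.0641
finger_force: 29.5
```

{"fn": "arm_command", "kwargs": {
  "targets": [0, 0, 0, -0.5, 0, 0.9, 1, 0, 0, 0, -1, 0, 1.7, 1, 0, 0, 0, -1.3, 0, 2.2, 1, 0, 0, 0, -1.3, 0, 2.2, 1]
}}

```text
time: 28.55
tool_pos: [0.5238, -0.3957, 0.0312]
ee_rot: [-3.141, -0.522, -0.614]
wrist_force: [-0.5, 0.8, 0.9]
width: 0.0637
finger_force: 29.4
```

Contact. I'll release, then back out along the tool axis.

{"fn": "arm_command", "kwargs": {
  "targets": [0, 0, 0, 0, 0, 0, 0.1, 0, 0, 0, 0, 0, 0, -0.5, 0, 0, 0, 0, 0, 0, -1, 0, 0, 0, 0, 0, 0, -1, 0, 0, 0, 0, 0, 0, -1, 0, 0, 0, 0, 0, -30, -1, 0, 0, 0, 0, 0, -70, -1, 0, 0, 0, 0, 0, -110, -1, 0, 0, 0, 0, 0, -150, -1, 0, 0, 0, 0, 0, -150, -1]
}}

```text
time: 29.55
tool_pos: [0.4638, -0.354, 0.1686]
ee_rot: [3.14, -0.533, -0.613]
wrist_force: [0.6, -0.6, 0.8]
width: 0.0938
finger_force: 0.0
```

Run:
```python
from plan import *
t=snap('top');W=cloud(t)
for r in spacers(t):print(r)
hsv=cv2.cvtColor(t['color'],cv2.COLOR_RGB2HSV);m1=(hsv[...,0]>45)&(hsv[...,0]<80)&(hsv[...,1]>120);v,u=np.nonzero(m1);print('green',len(u),u.min(),u.max(),v.min(),v.max())
q_=W[(W[...,2]>.06)&(W[...,2]<.085)&(abs(W[...,0]-.518)<.05)&(abs(W[...,1]+.39)<.05)];print('mug rim',len(q_),q_.min(0),q_.max(0))
save(t,'t5.png',(220,110,500,260),2.8)
# next: hover straight above well region at tool down
plan([(0,5.67,0,[.57,-.10,.25],0)],q)
```

```text
[-0.81 -0.21  1.82  0.11  1.01  1.34] [ 0.4638 -0.354   0.1686] 0.0938147980574123 fk err 0.0002
(array([446., 159.]), np.int32(32), array([ 0.6618, -0.3617,  0.0229]), array([0.0444, 0.021 , 0.0048]))
(array([465., 205.]), np.int32(52), array([ 0.518 , -0.4017,  0.0232]), array([0.0457, 0.0316, 0.005 ]))
green 183 255 470 178 223
mug rim 147 [ 0.48381954 -0.42543954  0.06025156] [ 0.55029372 -0.35751399  0.0785862 ]
(0, 5.67, 0) tip 30.0 u [0.5  0.05 0.87] err 0.0 dq 0.73 q [-0.27  0.15  1.25  0.    1.74  1.2 ] CMD [11.0, -29.2, -39.8] [-19.0, -269.0, -84.0]
```

View pics/t5.png

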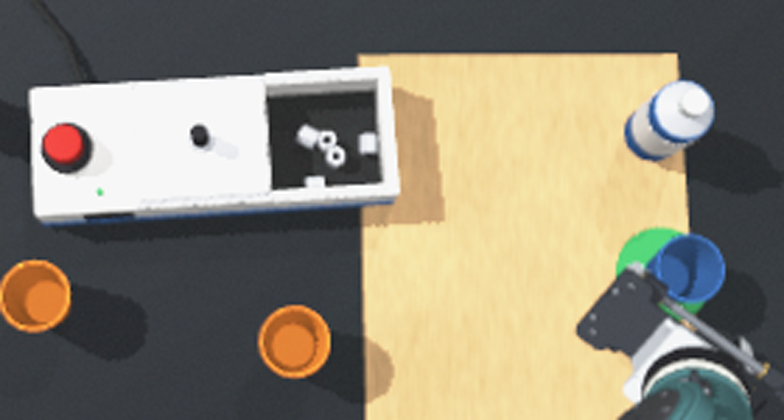

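{"fn": "arm_command", "kwargs": {
  "targets": [0, 0, 0, 0, -20, -30, 0, 1.5, -4, -5, -5, -50, -50, 0, 3, -8, -11, -10, -90, -60, 0, 5, -12, -17, -15, -130, -70, 0, 7, -17, -23, -17, -170, -78, 0, 8.5, -22, -30, -19, -210, -84, 0.2, 11, -29.2, -39.8, -19, -250, -84, 0.2, 11, -29.2, -39.8, -19, -269, -84, 0.2, 11, -29.2, -39.8, -19, -269, -84, 0.2, 11, -29.2, -39.8, -19, -269, -84, 0.2]
}}

```text
time: 30.6
tool_pos: [0.5694, -0.0989, 0.2216]
ee_rot: [-3.13, 0.012, 0.099]
wrist_force: [0.2, -1.0, 0.6]
width: 0.0379
finger_force: 0.0
```

Run:
```python
from h import *
o=robot.get_obs();print(o['tool_pos'],o['ee_rot'],rel([.6297,.0883,.15]))
t=snap('top');W=cloud(t);V=t['color'].max(-1);A=W
m=(A[...,2]>.075)&(A[...,2]<.1)&(V<90)&(abs(A[...,0]-.63)<.03)&(abs(A[...,1]-.09)<.03);print(m.sum(),np.nanmedian(A[m],0))
hsv=cv2.cvtColor(t['color'],cv2.COLOR_RGB2HSV);m1=((hsv[...,0]>45)&(hsv[...,0]<80)&(hsv[...,1]>120));v,u=np.nonzero(m1&(np.mgrid[:400,:640][1]>400));print('green',u.min(),u.max(),v.min(),v.max())
q=A[(A[...,2]>.064)&(A[...,2]<.08)&(abs(A[...,0]-.518)<.05)&(abs(A[...,1]+.39)<.05)];print('mug',q.min(0),q.max(0))
for r in spacers(t):print(r)
```

```text
[ 0.56939624 -0.09888625  0.22157498] [-3.12984225  0.01224084  0.09888753] [  79.4 -179.5   72.7]
27 [0.62699664 0.08860766 0.09333019]
green 440 470 192 224
mug [ 0.48370432 -0.42500093  0.06452063] [ 0.55029926 -0.35766347  0.07621621]
(array([449., 161.]), np.int32(40), array([ 0.6553, -0.3689,  0.0233]), array([0.0329, 0.0388, 0.0047]))
(array([465., 206.]), np.int32(46), array([ 0.5195, -0.4029,  0.0232]), array([0.0426, 0.0281, 0.0051]))
```

{"fn": "arm_command", "kwargs": {
  "targets": [0, 0, 0, 20, -45, 18, 0.2, 0, 0, 0, 40, -90, 36, 0.2, 0, 0, 0, 60, -135, 54, 0.2, 0, 0, 0, 79, -179.5, 72, 0.2, 0, 0, 0, 79, -179.5, 72, 0.2, 0, 0, 0, 79, -179.5, 72, 0.2]
}}

```text
time: 31.25
tool_pos: [0.6287, 0.0883, 0.1524]
ee_rot: [-3.131, 0.01, 0.1]
wrist_force: [0.7, -0.5, 0.4]
width: 0.0377
finger_force: 0.0
```

Run:
```python
from h import *
o=robot.get_obs();print(o['tool_pos'],o['ee_rot'],o['width'],rel([.6297,.0883,.072]))
```

```text
[0.62874994 0.08826637 0.1523711 ] [-3.13109421  0.01046949  0.09970814] 0.037688938366641486 [ 1.8  0.9 80.4]
```

{"fn": "arm_command", "kwargs": {
  "targets": [0, 0, 0, 1.5, 1, 40, 0.2, 0, 0, 0, 1.5, 1, 68, 0.2, 0, 0, 0, 1.5, 1, 79, 0.2, 0, 0, 0, 1.5, 1, 79, 0.5, 0, 0, 0, 1.5, 1, 79, 0.5, 0, 0, 0, 1.5, 1, 79, 0.5]
}}

```text
time: 31.85
tool_pos: [0.6322, 0.0876, 0.0772]
ee_rot: [-3.131, 0.004, 0.098]
wrist_force: [0.4, -0.3, -0.6]
width: 0.0237
finger_force: 0.0
```

{"fn": "arm_command", "kwargs": {
  "targets": [0, 0, 0, 0, 10, 0, 0.5, 0, 0, 0, 0, 22, 0, 0.5, 0, 0, 0, 0, 34, 0, 0.5, 0, 0, 0, 0, 46, 0, 0.5, 0, 0, 0, 0, 58, 0, 0.5, 0, 0, 0, 0, 70, 0, 0.5, 0, 0, 0, 0, 82, 0, 0.5, 0, 0, 0, 0, 94, 0, 0.5, 0, 0, 0, 0, 104, 0, 0.5, 0, 0, 0, 0, 112, 0, 0.5, 0, 0, 0, 0, 118, 0, 0.5, 0, 0, 0, 0, 123, 0, 0.5, 0, 0, 0, 0, 123, 0, 0.5]
}}

```text
time: 33.15
tool_pos: [0.6428, -0.0352, 0.0727]
ee_rot: [-3.132, 0.009, 0.098]
wrist_force: [-0.5, -1.1, -0.8]
width: 0.0237
finger_force: 0.0
```

{"fn": "arm_command", "kwargs": {
  "targets": [0, 0, 0, 0, 2, 0, 0.5, 0, 0, 0, 0, 4, 0, 0.5, 0, 0, 0, 0, 5, 0, 0.5, 0, 0, 0, 0, 6, 0, 0.5, 0, 0, 0, 0, 6, 0, 0.5]
}}

```text
time: 33.65
tool_pos: [0.643, -0.0378, 0.0726]
ee_rot: [-3.127, 0.009, 0.1]
wrist_force: [-1.2, 5.9, -0.2]
width: 0.0237
finger_force: 3.1
```

{"fn": "arm_command", "kwargs": {
  "targets": [0, 0, 0, 0, 1, 0, 0.5, 0, 0, 0, 0, 2, 0, 0.5, 0, 0, 0, 0, 3, 0, 0.5, 0, 0, 0, 0, 3, 0, 0.5]
}}

```text
time: 34.05
tool_pos: [0.643, -0.0379, 0.0725]
ee_rot: [-3.122, 0.01, 0.102]
wrist_force: [-0.9, 12.2, 1.2]
width: 0.0235
finger_force: 5.8
```

{"fn": "arm_command", "kwargs": {
  "targets": [0, 0, 0, 0, -7, 0, 0.3, 0, 0, 0, 0, -7, 0, 0.3, 0, 0, 0, 0, -7, -40, 0.3, 0, 0, 0, 0, -7, -80, 0.3, 0, 0, 0, 0, -7, -120, 1, 0, 0, 0, 0, -57, -120, 1, 0, 0, 0, 0, -107, -120, 1, 0, 0, 0, 0, -157, -110, 1, 0, 0, 0, 0, -207, -100, 1, 0, 0, 0, 0, -260, -80, 1, 0, 0, 0, 0, -260, -80, 1, 0, 0, 0, 0, -260, -80, 1]
}}

```text
time: 35.25
tool_pos: [0.6182, 0.2154, 0.1545]
ee_rot: [-3.132, 0.01, 0.101]
wrist_force: [-0.3, -0.6, -0.6]
width: 0.0004
finger_force: 0.0
```

Run:
```python
from h import *
o=robot.get_obs();print(o['tool_pos'],o['ee_rot'],o['width'],rel([.616,.2195,.092]))
t=snap('top');W=cloud(t);V=t['color'].max(-1);A=W
m=(A[...,2]>.075)&(A[...,2]<.1)&(V<90)&(abs(A[...,0]-.64)<.03)&(abs(A[...,1]+.036)<.03);print(m.sum(),np.nanmedian(A[m],0))
for r in spacers(t):print(r)
save(t,'t6.png',(220,110,500,260),2.8)
```

```text
[0.61821457 0.21536441 0.1545228 ] [-3.13238029  0.01020523  0.10135912] 0.0003564809937110521 [-1.1 -3.8 62.6]
26 [ 0.63933644 -0.03305707  0.09281563]
(array([447., 160.]), np.int32(37), array([ 0.6614, -0.3647,  0.0231]), array([0.0444, 0.0262, 0.0053]))
(array([465., 205.]), np.int32(56), array([ 0.5179, -0.4036,  0.0234]), array([0.046 , 0.0283, 0.0052]))
```

View pics/t6.png

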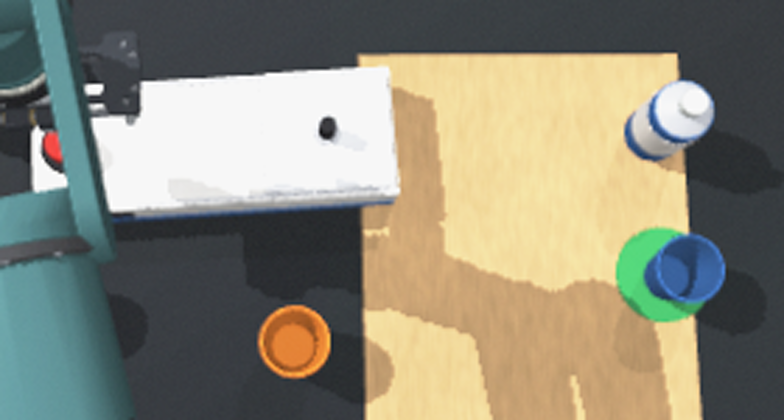

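{"fn": "arm_command", "kwargs": {
  "targets": [0, 0, 0, -1, -4, 35, 1, 0, 0, 0, -1, -4, 60, 1, 0, 0, 0, -1, -4, 70, 1, 0, 0, 0, -1, -4, 78, 1, 0, 0, 0, -1, -4, 84, 1, 0, 0, 0, -1, -4, 88, 1, 0, 0, 0, -1, -4, 90, 1, 0, 0, 0, -1, -4, 90, 1]
}}

```text
time: 36.1
tool_pos: [0.6177, 0.2174, 0.0712]
ee_rot: [-3.133, 0.005, 0.098]
wrist_force: [-7.0, -5.1, 12.2]
width: 0.0007
finger_force: 6.1
```

{"fn": "arm_command", "kwargs": {
  "targets": [0, 0, 0, 0, 0, 2, 1, 0, 0, 0, 0, 0, 3, 1, 0, 0, 0, 0, 0, 3, 1, 0, 0, 0, 0, 0, 3, 1, 0, 0, 0, 0, 0, 3, 1, 0, 0, 0, 0, 0, 3, 1, 0, 0, 0, 0, 0, 3, 1, 0, 0, 0, 0, 0, 3, 1, 0, 0, 0, 0, 0, 3, 1, 0, 0, 0, 0, 0, 3, 1, 0, 0, 0, 0, 0, 3, 1, 0, 0, 0, 0, 0, 3, 1]
}}

```text
time: 37.3
tool_pos: [0.6178, 0.2175, 0.0711]
ee_rot: [-3.133, 0.003, 0.098]
wrist_force: [-10.5, -6.8, 20.2]
width: 0.0004
finger_force: 10.2
```

{"fn": "arm_command", "kwargs": {
  "targets": [0, 0, 0, 0, 0, -10, 1, 0, 0, 0, 0, 0, -25, 1, 0, 0, 0, 0, 0, -60, 1, 0, 0, 0, 0, 0, -100, 1, 0, 0, 0, 0, 0, -140, 1, 0, 0, 0, -50, 0, -150, 1, 0, 0, 0, -100, 0, -150, 1, 0, 0, 0, -150, 0, -150, 1, 0, 0, 0, -150, 0, -150, 1, 0, 0, 0, -150, 0, -150, 1, 0, 0, 0, -150, 0, -150, 1]
}}

```text
time: 38.4
tool_pos: [0.4704, 0.2034, 0.2154]
ee_rot: [-3.13, 0.005, 0.099]
wrist_force: [0.3, -0.1, 0.5]
width: 0.0005
finger_force: 0.0
```

Run:
```python
from h import *
t=snap('top');s=snap('scene');W=cloud(t)
hsv=cv2.cvtColor(t['color'],cv2.COLOR_RGB2HSV);m=((hsv[...,0]<5)|(hsv[...,0]>175))&(hsv[...,1]>150)&(abs(W[...,1]-.22)<.04)&(abs(W[...,0]-.617)<.04);print('plunger',m.sum(),np.nanpercentile(W[m][:,2],[50,90]) if m.any() else '')
save(s,'end.png')
```

```text
plunger 137 [0.08483637 0.08775828]
```

View pics/end.png

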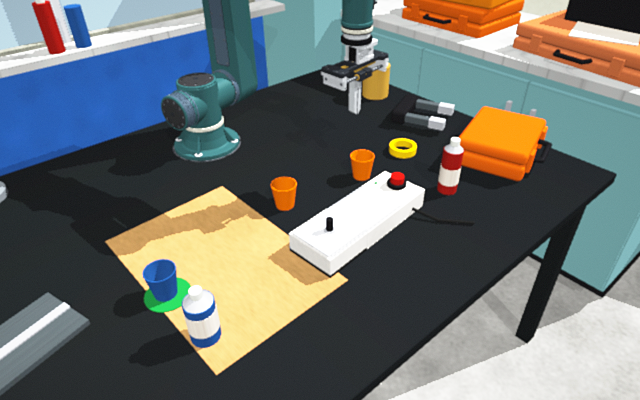

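The final picture shows the cover shut, the plunger back up, the mug upright on the mat at (160,280), no spacers on the bench, and the cans and tape where they started.

```bash
python3 -c "
from bench import robot
print(robot.close_job())"
```

```text
the job is handed in; nothing more can be done
None
```

I handed the job in at about 38 s of robot time: all five spacers went into the well (two from the mug, three from the bench), the empty mug is upright on the mat, the cover is shut, and the plunger was held at its stop for over a second and came back up; no verdict was returned.

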